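Return the wooden toggles to their bin

ROBOT

A 6-joint arm with a two-finger parallel gripper is mounted at the origin on the work surface. World frame = base frame: x ahead of the robot, y to its left, z up, the work surface at z = 0. Lengths are in m, angles in rad, forces in N, time in s.
With the tool pointing down it reaches from about 0.375 to 0.975 m from the base axis. Payload 3.8 kg.
Tool frame: the origin (TCP) lies on the centre line of the jaws, within the pads' length; the fingertips stand 14 mm ahead of it and the grasp point (between the pads) lies 5 mm behind it; z points along the fingers, y is the line along which they close (so a half turn about z gives the same grasp; the last joint's range is limited). The gripper opens to 85 mm and grips with 20 to 120 N. Pads are 22 mm wide; open, the fingers measure 114 mm over their backs; the gripper's body (76 mm by 85 mm) begins 54 mm behind the grasp point. The pads swing forward as they close: fully open they stand 13 mm farther back than shut.
Start: joints at [1.216, 0.264, 1.604, -0, 1.274, -0.037], TCP at [0.211, 0.641, 0.245] pointing down, gripper open.
Joint ranges: [-2.63, 2.63], [-0.94, 2.18], [0.31, 2.57], [-1.31, 4.45], [0, 2.66], [-2.55, 2.55]. Speed limits (rad/s): [2.57, 2.57, 3.14, 3.14, 3.14, 3.14].

INTERFACE

Orientations are given as a rotation vector (axis times angle).
In Python, from workcell import bot, eyes, spot_in gives the robot as it stands.
- The arm moves only by the tool carry_out, never from a script. Its argument "series" is text: rows parted by semicolons, each of 4 numbers parted by spaces: the shift along the world's x, y, z in m, then the turn about the world's z in degrees. In form: tx ty tz roll; .... A call has 1 to 20 rows; each row shifts and turns the commanded pose from where the row before left it; what a row does not reach is not made up. A row lasts 1/8 s, in which the tool goes at most 62.5 mm and 10.7 degrees, less where a joint would pass 70% of its speed; a pose out of reach is approached as far as the arm can. A call is refused whole if a number of a shift passes 0.0625 or a number of a turn 10.7, either way. A call with a gripper value outside its range is refused whole. "jaw" is the gripper command: -1 is shut, 1 is fully open, values between are in proportion, set as the call begins (left out, the last holds). The fingers move at their own pace and stop on an object; "grip_force" is the grip in N (left out, the last holds). Time passes only in rows, so rows that do not move let the fingers close. It gives the time, the measured TCP pose, the force, the opening and the grip force at its end, in the units of the state.
- bot.read_state(): the state, without advancing time (a new reading comes with each control period).
- eyes.read_camera(name): name is "scene" or "top"; returns (picture, depth): 420x560x3 uint8, blue, green, red; 420x560 float32, m along the optical axis (not along the pixel's ray), 0 where there is no reading.
- eyes.get_calibration(name): a dict with "K" (3x3 intrinsics, pixels), "position" and "rotation" of the camera in the world. Camera axes: x right, y down, z forward; pixel columns grow to the right and rows downward; lengths in m; the calibration is good to about 2 mm. A picture is of the moment at which its call begins. get_calibration takes no time and is no camera call.
- bot.finish_job(): hands the job in; it is judged then, once.
Trained networks look in the newest picture that a camera, given by its name, has taken for a name from the list of things; names that differ only in an ending like _2 or _b are one class to them, and where a whole thing is asked for, a point or a joint stands for the part that bears it (a point fixed in the world has none). Each returns a list of dicts, best first, with "score" (0 to 1); they miss things now and then, are a little off and sometimes report something else, mostly with a low value. They report only what shows in the picture. A call takes as long as a camera call.
- spot_in(camera, target): "rect" ([centre column, centre row, width, height] in pixels, round what is visible of it).
The state is a dict: "time": time; "q": joint angles; "joint_vel": joint speeds; "joint_torque": joint torques, N m; "tool_pos": TCP position; "tcp_rot": TCP orientation; "wrist_force": force on the tool from outside, world axes, zero at the start; "torque": the same for the moment, N m; "width": opening from 0.0 (shut) to 1.0 (fully open); "grip_force": force on a finger pad.
Only numpy, scipy, OpenCV 4.12 (cv2) and the standard library are available. Lean on these libraries where they do the work, as an engineer would, in place of code of your own. Each camera call takes 0.05 s, during which the arm holds its last target. There are 200 camera calls.

TASK

Clear the wooden toggles off the leather cutting bench: first pick up every stray toggle lying on the bench and lay it on the scoop tray with the others, then lift the tray by its handle, tip it lip-down over the plywood bin so that they all slide in, and set it back flat where it stood. Then lift the flip-front tin by its handle, tip it over the bin just far enough that its flap swings open and the toggles in it slide out (never past about 70 degrees), and stand it upright again where it stood. Every toggle must end in the bin, so put in by hand any that miss, and leave the jar and the hammer alone.

Things in the scene. Friction and masses are not known exactly. Their poses are not given: they have to be found in the camera images.
- bin: open plywood bin, fixed to the bench, outside 180 (its x) x 220 (its y) x 64 mm high, walls and floor 6 mm; origin at the centre of its underside, z up
- tray: loose aluminium scoop tray, 170 (its x) x 150 (its y) mm, 0.22 kg; origin at the centre of its underside, z up. Floor 4 mm thick; walls 24 mm high and 4 mm thick on the +x, +y and -y sides; the -x side is the open lip. The floor is smooth: toggles begin to slide at 13 to 20 degrees. A wooden handle post, 16 (x) x 50 (y) mm, stands on the outside of the +x wall and reaches 72 mm above the underside. Some toggles already lie in it, near the handle end
- tray_lip (a point): middle of the tray's lip edge, on the floor's upper face: (-85, 0, 4) mm in the tray's frame; axes as the tray
- tray_grip (a point): point to grip on the tray's handle post, on its centre line: (93, 0, 54) mm in the tray's frame, 18 mm below the post's top; axes as the tray; grip across the 16 mm (tray's x)
- tin: loose flip-front tin, 110 (its x) x 84 (its y) x 48 mm high, 0.25 kg, sheet 3 mm, see-through top; origin at the centre of its underside, z up. Its -x end is closed by a flap only. A wooden handle post, 16 (x) x 44 (y) mm, stands in the middle of its top and reaches 92 mm above the underside. Holds one or two toggles lying along x, which begin to slide at 13 to 20 degrees
- tin_mouth (a point): middle of the lower edge of the tin's open end, on the floor's upper face: (-55, 0, 3) mm in the tin's frame; axes as the tin
- tin_grip (a point): point to grip on the tin's handle post, on its centre line: (0, 0, 74) mm in the tin's frame, 18 mm below the post's top; axes as the tin; grip across the 16 mm (tin's x)
- flap (a joint): angle of the tin's flap, rad, 0 shut. The flap, 82 mm wide and 42 mm long, hangs freely from a dark hinge barrel on the upper edge of the tin's -x end: it swings out (up to 1.6) of its own weight as that end is tipped down, and falls shut when the tin is level
- jar: closed jar, 70 mm across, 60 mm high; bystander; origin under its centre
- hammer: hammer about 300 mm long lying on the bench; bystander
- T1: dark wooden toggle, a rounded bar 60 x 24 x 18 mm, 20 g; origin at its centre, x along its length, z through its 18 mm thickness; starts on the tray
- T2: dark wooden toggle, a rounded bar 60 x 24 x 18 mm, 20 g; origin at its centre, x along its length, z through its 18 mm thickness; starts on the tray (may be absent)
- T3: dark wooden toggle, a rounded bar 60 x 24 x 18 mm, 20 g; origin at its centre, x along its length, z through its 18 mm thickness; starts on the tray (may be absent)
- S1: dark wooden toggle, a rounded bar 60 x 24 x 18 mm, 20 g; origin at its centre, x along its length, z through its 18 mm thickness; a stray, starts on the bench (some may be absent)
- S2: dark wooden toggle, a rounded bar 60 x 24 x 18 mm, 20 g; origin at its centre, x along its length, z through its 18 mm thickness; a stray, starts on the bench (some may be absent)
- S3: dark wooden toggle, a rounded bar 60 x 24 x 18 mm, 20 g; origin at its centre, x along its length, z through its 18 mm thickness; a stray, starts on the bench (some may be absent)
- C1: dark wooden toggle, a rounded bar 60 x 24 x 18 mm, 20 g; origin at its centre, x along its length, z through its 18 mm thickness; starts in the tin
- C2: dark wooden toggle, a rounded bar 60 x 24 x 18 mm, 20 g; origin at its centre, x along its length, z through its 18 mm thickness; starts in the tin (may be absent)

How it is judged:
By the outcome, as a careful person would: the job done as asked, in the order asked, and still so for the second after the job is handed in, with the robot touching nothing.
Of T2, T3, C2 only 1 to 3 are there at a start; the rules pass over those that are not, and their reading is None.
Of S1, S2, S3 only 2 to 3 are there at a start; the rules pass over those that are not, and their reading is None.
At some moment in a run one of S1, S2, S3 may be knocked a few centimetres aside while the robot is not near it.
It also fails if it takes over 210 s, if anything falls off the work surface, if the arm or the gripper's body presses on something with over 40 N, if the wrist force passes 120 N, or if a joint passes its speed limit or range.

## Working session

There is one attempt and no reset: what is moved stays moved. The work goes in short steps, Python scripts to look and compute and a tool call to move; the robot and the scene stay as the last step left them, time stands still between calls to the robot, and variables do not carry over. Pictures are saved under pics/ and viewed, at most 14 in all, crops included, and the job is handed in when it is done.

Besides the shell and the picture viewer there is one more tool, called after "Request:" by a JSON object that holds its "api" and its "payload". carry_out: Moves the arm, as the interface text tells. Its arguments: {"type":"object","properties":{"series":{"type":"string"},"jaw":{"type":"number"},"grip_force":{"type":"number"}},"required":["series"]}

```bash
ls; mkdir -p pics; cat > h.py <<'E'
import numpy as np, cv2
from workcell import bot, eyes, spot_in
def cloud(cam, depth):
    c=eyes.get_calibration(cam); K=np.array(c["K"]); R=np.array(c["rotation"]); p=np.array(c["position"])
    if R.shape!=(3,3): R=cv2.Rodrigues(R)[0]
    v,u=np.mgrid[:depth.shape[0],:depth.shape[1]]
    r=np.stack([(u-K[0,2])/K[0,0],(v-K[1,2])/K[1,1],np.ones_like(u)],-1)*depth[...,None]
    return r@R.T+p
def look(cam):
    im,d=eyes.read_camera(cam); return np.array(im),cloud(cam,np.array(d)),np.array(d)
E
python3 - <<'E'
from h import *
for c in ("top","scene"):
    im,P,d=look(c); cv2.imwrite(f"pics/{c}0.png",im); np.savez(f"{c}0.npz",im=im,P=P,d=d)
    print(c,eyes.get_calibration(c))
    for t in ("bin","tray","tin","jar","hammer","T1","tray_grip","tin_grip","flap"):
        for r in spot_in(c,t)[:8]:
            print(t,round(r["score"],2),np.round(r["rect"]).astype(int))
E
```

```text
pics
top {'K': array([[461.49279273,   0.        , 273.30572204],
       [  0.        , 461.49279273, 210.17591216],
       [  0.        ,   0.        ,   1.        ]]), 'position': array([0.46370824, 0.0119852 , 1.04293034]), 'rotation': array([-2.12781972,  2.16857671, -0.15132044])}
bin 0.56 [258 288 111  91]
tray 0.36 [446 252  15  29]
tin 0.92 [132 255  48  54]
jar 0.59 [205 142  28  32]
hammer 0.83 [354 130 120  36]
T1 0.87 [446 254  15  30]
T1 0.82 [407 244  15  21]
T1 0.81 [422 252  15  26]
tray_grip 0.89 [419 267  85  94]
tray_grip 0.17 [287 199  30  19]
tin_grip 0.4 [418 266  85  97]
flap 0.6 [128 279  39   7]
flap 0.5 [258 288 110  91]
flap 0.34 [407 245  13  30]
scene {'K': array([[385.22701967,   0.        , 283.14742354],
       [  0.        , 385.22701967, 202.04820868],
       [  0.        ,   0.        ,   1.        ]]), 'position': array([1.19807769, 0.01817981, 0.95608121]), 'rotation': array([-1.86994417, -1.88016548,  0.6063922 ])}
bin 0.7 [300 176  74  57]
tray 0.72 [182 189  68  58]
tray 0.52 [393 195  32  44]
tin 0.6 [390 196  34  43]
jar 0.7 [344 274  28  34]
hammer 0.82 [214 288 103  36]
T1 0.56 [180 193  15  20]
T1 0.43 [192 202  16  21]
T1 0.41 [163 193  13  13]
tray_grip 0.69 [180 188  72  57]
tray_grip 0.58 [163 194  12  11]
tin_grip 0.84 [393 196  35  39]
flap 0.7 [183 190  70  51]
flap 0.48 [393 177  25   4]
```

View pics/top0.png

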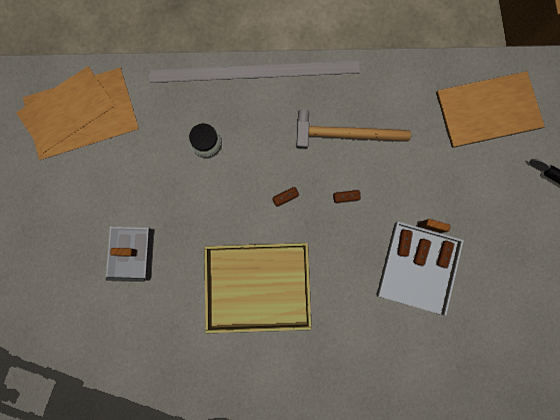

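View pics/scene0.png

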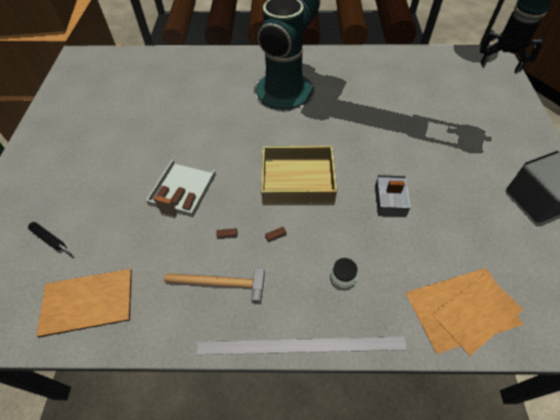

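```bash
python3 - <<'E'
from h import *
z=np.load("top0.npz"); im,P=z["im"],z["P"]
print("bench z",np.median(P[300:330,330:370,2]))
def rect(m,n):
    m=m.astype(np.uint8); k,l,s,c=cv2.connectedComponentsWithStats(m)
    for i in range(1,k):
        if s[i,4]<25: continue
        q=P[l==i]; r=cv2.minAreaRect((q[:,:2]*1000).astype(np.float32))
        print(n,"px",np.round(c[i]),"cen mm",np.round(r[0]),"size",np.round(r[1]),"ang",round(r[2],1),"z",np.round(np.percentile(q[:,2],[5,50,95])*1000), s[i,4])
Z=P[...,2]; b,g,r=[im[...,i].astype(int) for i in range(3)]
def box(u0,v0,u1,v1):
    a=np.zeros(Z.shape,bool); a[v0:v1,u0:u1]=1; return a
hsv=cv2.cvtColor(im,cv2.COLOR_BGR2HSV)
brown=(r>b*1.8)&(r<175)
rect(brown&(Z<.05)&(Z>.005)&box(260,180,370,215),"stray")
rect(brown&(Z<.05)&(Z>.005)&box(380,215,465,320),"T")
rect((Z>.06)&box(380,205,475,320),"traypost")
rect((Z>.004)&(Z<.04)&box(370,205,475,325),"tray")
rect((Z>.075)&box(90,215,165,290),"tinpost")
rect((Z>.035)&(Z<.06)&box(90,215,165,290),"tintop")
rect((Z>.003)&box(90,215,165,290),"tinall")
rect((Z>.05)&box(190,230,330,345),"bin")
rect((Z>.02)&box(185,115,230,165),"jar")
rect((Z>.008)&box(280,100,420,160),"ham")
E
python3 -c "
import cv2
im=cv2.imread('pics/top0.png')
cv2.imwrite('pics/c1.png',cv2.hconcat([cv2.resize(im[215:295,90:165],(375,400),interpolation=3),cv2.resize(im[210:320,370:475],(382,400),interpolation=3)]))"
```

```text
bench z 0.0005383108736570774
stray px [285. 196.] cen mm [641. -17.] size [22. 57.] ang 25.6 z [15. 18. 21.] 235
stray px [346. 196.] cen mm [ 638. -155.] size [22. 57.] ang 6.4 z [14. 18. 22.] 236
T px [422. 224.] cen mm [ 567. -316.] size [18.  8.] ang 15.6 z [ 9. 36. 47.] 39
T px [404. 243.] cen mm [ 531. -279.] size [22. 59.] ang 77.1 z [15. 22. 25.] 262
T px [422. 252.] cen mm [ 510. -316.] size [21. 58.] ang 71.0 z [15. 22. 25.] 267
T px [445. 254.] cen mm [ 504. -367.] size [21. 58.] ang 70.9 z [13. 21. 25.] 268
traypost px [438. 225.] cen mm [ 525. -173.] size [ 36. 387.] ang 13.2 z [64. 72. 75.] 204
tray px [421. 265.] cen mm [ 479. -317.] size [162. 188.] ang 72.2 z [ 4.  8. 25.] 4115
tinpost px [122. 252.] cen mm [497. 179.] size [341.  19.] ang 81.8 z [81. 92. 95.] 185
tintop px [128. 254.] cen mm [516. 327.] size [ 86. 115.] ang 87.2 z [45. 49. 53.] 1983
tinall px [130. 254.] cen mm [511. 199.] size [379. 128.] ang 86.8 z [17. 49. 91.] 2437
bin px [256. 290.] cen mm [440.  48.] size [180. 220.] ang 0.7 z [54. 64. 67.] 1280
jar px [204. 140.] cen mm [639.  81.] size [370.  69.] ang 32.1 z [27. 60. 63.] 824
ham px [344. 132.] cen mm [ 632. -149.] size [263. 385.] ang 80.5 z [16. 24. 29.] 1565
```

View pics/c1.png

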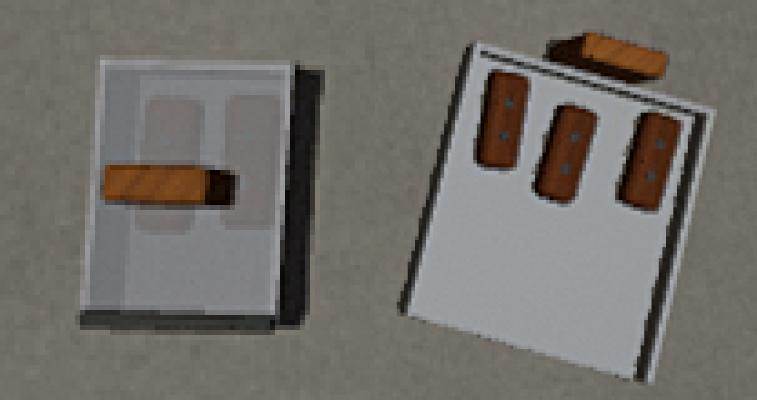

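```bash
python3 - <<'E'
from h import *
z=np.load("top0.npz"); im,P=z["im"],z["P"]; Z=P[...,2]
def rect(m,n,u0,v0,u1,v1):
    a=np.zeros(Z.shape,bool); a[v0:v1,u0:u1]=1; q=P[m&a]
    r=cv2.minAreaRect((q[:,:2]*1000).astype(np.float32))
    print(n,"cen mm",np.round(r[0]),"med",np.round(np.median(q[:,:2],0)*1000),"size",np.round(r[1]),"ang",round(r[2],1),len(q))
rect((Z>.068)&(Z<.08),"traypost",380,205,475,250)
rect((Z>.003)&(Z<.04),"tray",370,225,475,325)
rect((Z>.022)&(Z<.034),"traywall",370,205,475,325)
rect((Z>.086)&(Z<.1),"tinpost",90,215,165,290)
rect((Z>.04)&(Z<.055),"tintop",90,215,165,290)
rect((Z>.02)&(Z<.07),"jar",185,115,230,165)
rect((Z>.008)&(Z<.05),"ham",280,100,420,160)
# tray edges
s=np.load("scene0.npz");
print(eyes.get_calibration("top")["rotation"], bot.read_state())
E
```

```text
traypost cen mm [ 563. -337.] med [ 563. -336.] size [49. 17.] ang 73.3 175
tray cen mm [ 461. -320.] med [ 475. -314.] size [241. 219.] ang 88.9 5180
traywall cen mm [ 482. -313.] med [ 515. -319.] size [151. 185.] ang 72.8 867
tinpost cen mm [519. 327.] med [518. 326.] size [44. 15.] ang 89.0 167
tintop cen mm [516. 327.] med [509. 324.] size [ 86. 115.] ang 87.2 1937
jar cen mm [767. 162.] med [763. 160.] size [65. 65.] ang 72.2 820
ham cen mm [ 788. -177.] med [ 783. -147.] size [260.  89.] ang 85.2 1559
[-2.12781972  2.16857671 -0.15132044] {'time': 1.0, 'q': array([ 1.21607994e+00,  2.63885343e-01,  1.60397651e+00, -2.37785482e-05,
        1.27369791e+00, -3.69000952e-02]), 'joint_vel': array([ 4.23941983e-04,  2.63339707e-04, -2.31810554e-05,  1.14167100e-04,
        5.82560385e-04,  1.81851044e-04]), 'joint_torque': array([-1.09577657e-03, -5.15090060e+01, -3.67728066e+01, -3.34050546e-04,
        9.23181724e-04,  6.36111878e-06]), 'tool_pos': array([0.21094427, 0.64119983, 0.24530231]), 'tcp_rot': array([4.97110917e-01, 3.10198401e+00, 4.37288026e-05]), 'wrist_force': array([-0.56813468, -0.20923303, -0.05639451]), 'torque': array([ 0.03821702,  0.01935378, -0.04202054]), 'grip_force': 0.0, 'width': 1.000904263119281}
```

Request:
{"api": "carry_out", "payload": {"series": "0.027 -0.041 0 -2.9;0.027 -0.041 0 -2.9;0.027 -0.041 0 -2.9;0.027 -0.041 0 -2.9;0.027 -0.041 0 -2.9;0.027 -0.041 0 -2.9;0.027 -0.041 0 -2.9;0.027 -0.041 0 -2.9;0.027 -0.041 0 -2.9;0.027 -0.041 0 -2.9;0.027 -0.041 0 -2.9;0.027 -0.041 0 -2.9;0.027 -0.041 -0.03 -2.9;0.027 -0.041 -0.03 -2.9;0.027 -0.041 -0.03 -2.9;0.025 -0.043 -0.03 -2.7", "jaw": 0.2, "grip_force": 40}}

```text
time: 3.0
tool_pos: [0.6419, -0.0182, 0.1246]
tcp_rot: [1.676, 2.656, 0.001]
wrist_force: [0.0, 0.7, -0.1]
width: 0.6
grip_force: 0.0
```

```bash
cat >> h.py <<'E'
def browns(cam, name=None, zmax=.05, amin=20):
    im,P,d=look(cam)
    if name: cv2.imwrite(f"pics/{name}.png",im)
    b,r=im[...,0].astype(int),im[...,2].astype(int); Z=P[...,2]
    m=((r>b*1.8)&(r<175)&(d>0)&(Z<zmax)&(Z>.004)&(P[...,0]<.72)&(P[...,0]>.3)&(abs(P[...,1])<.5)).astype(np.uint8)
    k,l,s,c=cv2.connectedComponentsWithStats(m)
    for i in range(1,k):
        if s[i,4]<amin: continue
        q=P[l==i]; rr=cv2.minAreaRect((q[:,:2]*1000).astype(np.float32))
        (w,h),a=rr[1],rr[2]
        g=a if w<h else a+90   # direction of short side
        print(cam,"px",np.round(c[i]),"cen",np.round(rr[0]),"size",np.round(sorted(rr[1])),"short dir",round(g,1),"z",np.round(np.percentile(q[:,2],[5,50,95])*1000),s[i,4])
    st=bot.read_state(); R=cv2.Rodrigues(st["tcp_rot"])[0]
    print("t",st["time"],"tcp",np.round(st["tool_pos"]*1000,1),"tool y dir",round(np.degrees(np.arctan2(R[1,1],R[0,1]))%180,1),"w",round(st["width"],3),"gf",st["grip_force"])
    return im,P,d
E
python3 -c "
from h import *
browns('top','t1');browns('scene','s1')"
```

```text
top px [351. 196.] cen [ 639. -165.] size [22. 39.] short dir 6.1 z [15. 18. 21.] 155
top px [279. 199.] cen [634.  -4.] size [22. 28.] short dir 25.6 z [14. 18. 21.] 117
top px [425. 226.] cen [ 559. -330.] size [14. 44.] short dir 141.5 z [11. 40. 49.] 55
top px [404. 243.] cen [ 531. -279.] size [21. 58.] short dir 76.9 z [15. 22. 25.] 260
top px [422. 252.] cen [ 510. -316.] size [22. 57.] short dir 70.4 z [15. 22. 25.] 266
top px [445. 254.] cen [ 504. -367.] size [23. 57.] short dir 70.7 z [14. 22. 25.] 270
top px [215. 297.] cen [439. 125.] size [ 55. 169.] short dir 90.5 z [ 5. 21. 47.] 379
top px [232. 267.] cen [489. 110.] size [14. 62.] short dir 89.7 z [4. 6. 9.] 58
top px [238. 286.] cen [442.  94.] size [ 7. 20.] short dir 171.8 z [4. 7. 9.] 27
top px [239. 300.] cen [412.  91.] size [ 6. 18.] short dir 79.3 z [ 4.  7. 10.] 21
t 3.05 tcp [642.1 -23.5 119.7] tool y dir 25.3 w 0.601 gf 0.0
scene px [307. 164.] cen [432.  83.] size [142. 159.] short dir 89.1 z [ 4. 12. 47.] 713
scene px [162. 192.] cen [ 501. -365.] size [18. 37.] short dir 74.9 z [18. 21. 24.] 44
scene px [177. 195.] cen [ 512. -319.] size [19. 51.] short dir 74.7 z [18. 21. 24.] 62
scene px [188. 201.] cen [ 534. -281.] size [19. 53.] short dir 74.4 z [19. 21. 25.] 67
scene px [325. 198.] cen [531. 123.] size [ 6. 57.] short dir 0.3 z [12. 27. 48.] 81
scene px [227. 232.] cen [ 642. -157.] size [18. 54.] short dir 6.0 z [14. 17. 20.] 93
t 3.1 tcp [640.2 -20.9 120.8] tool y dir 25.3 w 0.601 gf 0.0
```

Request:
{"api": "carry_out", "payload": {"series": "0 0 -0.03 0;0 0 -0.03 0;0 0 -0.025 0;0 0 -0.015 0;0 0 -0.009 0;0 0 0 0;0 0 0 0"}}

```text
time: 3.98
tool_pos: [0.6419, -0.0168, 0.0174]
tcp_rot: [1.673, 2.657, 0.002]
wrist_force: [-0.2, -0.1, 0.0]
width: 0.598
grip_force: 0.0
```

Request:
{"api": "carry_out", "payload": {"series": "0 0 0 0;0 0 0 0;0 0 0 0;0 0 0 0;0 0 0.04 0;0 0 0.04 0", "jaw": -1}}

```text
time: 4.72
tool_pos: [0.6396, -0.0167, 0.0956]
tcp_rot: [-1.673, -2.656, 0.002]
wrist_force: [1.3, -0.6, -0.1]
width: 0.269
grip_force: 39.4
```

Request:
{"api": "carry_out", "payload": {"series": "-0.0235 -0.0325 0 6;-0.0235 -0.0325 0 6;-0.0235 -0.0325 0 6;-0.0235 -0.0325 0 6;-0.0235 -0.0325 0 6;-0.0235 -0.0325 0 6;-0.0235 -0.0325 0 6;-0.0235 -0.0325 0 5.7;0 0 0 0;0 0 0 0;0 0 -0.03 0;0 0 -0.025 0;0 0 -0.012 0;0 0 -0.006 0;0 0 0 0;0 0 0 0"}}

```text
time: 6.72
tool_pos: [0.4537, -0.2772, 0.0242]
tcp_rot: [0.456, 3.107, -0.001]
wrist_force: [0.5, -0.3, -0.3]
width: 0.267
grip_force: 39.5
```

Request:
{"api": "carry_out", "payload": {"series": "0 0 0 0;0 0 0 0;0 0 0 0;0 0 0.03 0;0 0 0.045 0", "jaw": -0.05}}

```text
time: 7.35
tool_pos: [0.4514, -0.2758, 0.0973]
tcp_rot: [-0.456, -3.104, -0.003]
wrist_force: [1.1, -0.1, 0.3]
width: 0.475
grip_force: 0.0
```

Request:
{"api": "carry_out", "payload": {"series": "0.023 0.015 0.005 -8.4;0.023 0.015 0.005 -8.4;0.023 0.015 0 -8.4;0.023 0.015 0 -8.4;0.023 0.015 0 -8.4;0.023 0.015 0 -8.4;0.023 0.015 0 -8.4;0.025 0.017 0 -8.2;0 0 0 0;0 0 0 0", "jaw": 0.2}}

```text
time: 8.6
tool_pos: [0.6383, -0.1549, 0.1079]
tcp_rot: [-2.094, -2.341, 0.001]
wrist_force: [-0.4, -0.3, 0.1]
width: 0.6
grip_force: 0.0
```

```bash
python3 -c "
from h import *
browns('top','t2');browns('scene','s2')"
```

```text
top px [337. 196.] cen [ 639. -132.] size [14. 25.] short dir 64.7 z [12. 17. 21.] 54
top px [278. 247.] cen [525.   2.] size [ 0. 53.] short dir 0.7 z [16. 38. 49.] 27
top px [272. 301.] cen [440.  48.] size [169. 209.] short dir 0.8 z [ 5.  8. 45.] 1542
t 8.65 tcp [ 638.  -155.1  107.9] tool y dir 6.3 w 0.599 gf 0.0
scene px [298. 162.] cen [425.  48.] size [145. 209.] short dir 0.5 z [ 5. 15. 47.] 764
scene px [193. 182.] cen [ 460. -278.] size [19. 49.] short dir 76.7 z [18. 21. 23.] 57
scene px [162. 192.] cen [ 500. -367.] size [19. 38.] short dir 84.9 z [16. 21. 24.] 48
scene px [177. 195.] cen [ 514. -318.] size [19. 52.] short dir 71.0 z [18. 21. 23.] 77
scene px [327. 198.] cen [529. 126.] size [ 7. 53.] short dir 1.5 z [ 8. 29. 48.] 82
scene px [189. 201.] cen [ 535. -279.] size [18. 51.] short dir 77.5 z [18. 22. 25.] 76
t 8.7 tcp [ 637.9 -155.3  108. ] tool y dir 6.3 w 0.602 gf 0.0
```

Request:
{"api": "carry_out", "payload": {"series": "0 0 -0.03 0;0 0 -0.03 0;0 0 -0.02 0;0 0 -0.011 0;0 0 0 0;0 0 0 0"}}

```text
time: 9.45
tool_pos: [0.6399, -0.1551, 0.0184]
tcp_rot: [2.095, 2.339, 0.001]
wrist_force: [-0.8, -0.3, 0.3]
width: 0.598
grip_force: 0.0
```

Request:
{"api": "carry_out", "payload": {"series": "0 0 0 0;0 0 0 0;0 0 0 0;0 0 0 0;0 0 0.04 0;0 0 0.04 0", "jaw": -1}}

```text
time: 10.2
tool_pos: [0.6377, -0.1544, 0.0967]
tcp_rot: [-2.094, -2.338, 0.002]
wrist_force: [0.2, -0.3, 0.1]
width: 0.274
grip_force: 39.3
```

Request:
{"api": "carry_out", "payload": {"series": "-0.025 -0.021 0 8.3;-0.025 -0.021 0 8.3;-0.025 -0.021 0 8.3;-0.025 -0.021 0 8.3;-0.025 -0.021 0 8.3;-0.025 -0.021 0 8.3;-0.025 -0.021 0 8.3;-0.024 -0.02 0 8.5;0 0 0 0;0 0 0 0;0 0 -0.03 0;0 0 -0.025 0;0 0 -0.012 0;0 0 -0.006 0;0 0 0 0;0 0 0 0"}}

```text
time: 12.2
tool_pos: [0.4407, -0.3223, 0.0252]
tcp_rot: [0.467, 3.105, -0.001]
wrist_force: [-0.7, 0.1, -0.8]
width: 0.269
grip_force: 39.4
```

Request:
{"api": "carry_out", "payload": {"series": "0 0 0 0;0 0 0 0;0 0 0 0;0 0 0.03 0;0 0 0.05 0;0.045 0.045 0.03 0;0.045 0.045 0.03 0;0.045 0.045 0.02 0;0 0 0 0", "jaw": -0.22}}

```text
time: 13.32
tool_pos: [0.566, -0.1974, 0.179]
tcp_rot: [0.459, 3.102, -0.001]
wrist_force: [-0.5, -0.2, -0.2]
width: 0.39
grip_force: 0.0
```

```bash
python3 -c "
from h import *
im,P,d=browns('top','t3');browns('scene','s3')
Z=P[...,2]; m=(Z>.066)&(Z<.08)&(P[...,1]<-.28)&(P[...,0]>.5); q=P[m]
print(cv2.minAreaRect((q[:,:2]*1000).astype(np.float32)),len(q))"
```

```text
top px [407. 244.] cen [ 528. -284.] size [12. 54.] short dir 74.0 z [20. 22. 25.] 108
top px [422. 252.] cen [ 510. -316.] size [22. 57.] short dir 70.4 z [14. 22. 25.] 264
top px [445. 254.] cen [ 504. -367.] size [22. 58.] short dir 70.5 z [15. 22. 25.] 269
top px [254. 302.] cen [440.  48.] size [169. 209.] short dir 0.7 z [ 5. 16. 47.] 967
top px [295. 252.] cen [514. -34.] size [ 3. 31.] short dir 178.5 z [5. 7. 8.] 23
top px [408. 272.] cen [ 464. -284.] size [17. 42.] short dir 96.0 z [19. 22. 25.] 87
top px [217. 268.] cen [483. 138.] size [ 4. 25.] short dir 178.7 z [4. 7. 9.] 27
top px [244. 268.] cen [482.  82.] size [ 5. 78.] short dir 178.9 z [ 5.  6. 10.] 86
top px [286. 268.] cen [480. -14.] size [ 4. 42.] short dir 179.0 z [ 4.  7. 10.] 27
top px [426. 279.] cen [ 450. -322.] size [22. 44.] short dir 73.6 z [14. 22. 25.] 203
t 13.375 tcp [ 563.6 -198.5  177.4] tool y dir 73.1 w 0.392 gf 0.0
scene px [306. 159.] cen [433.  48.] size [160. 209.] short dir 0.8 z [ 5. 22. 47.] 572
scene px [179. 178.] cen [ 447. -321.] size [19. 51.] short dir 75.0 z [19. 21. 24.] 71
scene px [192. 183.] cen [ 465. -278.] size [17. 37.] short dir 74.6 z [18. 21. 23.] 52
scene px [163. 192.] cen [ 501. -365.] size [17. 37.] short dir 79.4 z [17. 21. 25.] 49
scene px [177. 195.] cen [ 514. -317.] size [20. 52.] short dir 69.7 z [19. 21. 24.] 81
scene px [189. 201.] cen [ 533. -279.] size [19. 52.] short dir 74.7 z [18. 21. 23.] 77
scene px [320. 197.] cen [530. 111.] size [ 6. 24.] short dir 3.1 z [15. 36. 49.] 25
scene px [329. 198.] cen [531. 137.] size [ 5. 31.] short dir 179.7 z [11. 25. 48.] 51
t 13.425 tcp [ 562.  -199.2  176.2] tool y dir 73.0 w 0.395 gf 0.0
((560.1715087890625, -343.48785400390625), (37.656898498535156, 15.982085227966309), 78.00604248046875) 120
```

View pics/t3.png

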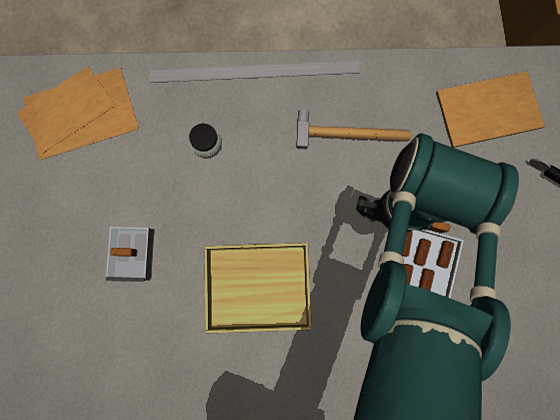

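Request:
{"api": "carry_out", "payload": {"series": "0 -0.04 0 0;0 -0.04 0 0;0 -0.04 0 0;0 0 0 0;0 0 0 0;0 0 0 0", "jaw": 1, "grip_force": 120}}

```text
time: 14.18
tool_pos: [0.5612, -0.319, 0.1757]
tcp_rot: [-0.467, -3.105, -0.001]
wrist_force: [0.3, 0.0, 0.2]
width: 1.0
grip_force: 0.0
```

Move to above the post (563, -337), then down to TCP z ≈ 0.048.

Request:
{"api": "carry_out", "payload": {"series": "0.002 -0.018 -0.04 0;0 0 -0.04 0;0 0 -0.03 0;0 0 -0.012 0;0 0 -0.006 0;0 0 0 0;0 0 0 0"}}

```text
time: 15.05
tool_pos: [0.5651, -0.3383, 0.05]
tcp_rot: [0.467, 3.104, -0.002]
wrist_force: [-0.3, 0.6, 0.5]
width: 1.003
grip_force: 0.0
```

Request:
{"api": "carry_out", "payload": {"series": "0 0 0 0;0 0 0 0;0 0 0 0;0 0 0 0;0 0 0 0;0 0 0 0;0 0 0.008 0;0 0 0 0;0 0 0 0", "jaw": -1}}

```text
time: 16.18
tool_pos: [0.5634, -0.3373, 0.0555]
tcp_rot: [-0.467, -3.105, -0.001]
wrist_force: [-0.4, 0.5, -2.8]
width: 0.567
grip_force: 123.8
```

```bash
cat >> h.py <<'E'
def trayplane(cam,x0,x1,y0,y1,z1=.3):
    im,P,d=look(cam); hsv=cv2.cvtColor(im,cv2.COLOR_BGR2HSV)
    q=(hsv[...,1]<30)&(hsv[...,2]>130)&(d>0)&(P[...,0]>x0)&(P[...,0]<x1)&(P[...,1]>y0)&(P[...,1]<y1)&(P[...,2]<z1)
    p=P[q]; 
    for _ in range(4):
        A=np.c_[p[:,:2],np.ones(len(p))]; c=np.linalg.lstsq(A,p[:,2],rcond=None)[0]
        r=p[:,2]-A@c; p=p[abs(r)<max(.004,1.5*r.std())]
    print(cam,"n",len(p),"slope deg x,y",np.round(np.degrees(np.arctan(c[:2])),1),"lowest",np.round(p[p[:,2].argmin()],3),"centroid",np.round(p.mean(0),3))
    return im,P,d
E
python3 -c "
from h import *
im,P,d=trayplane('scene',.37,.58,-.42,-.22);cv2.imwrite('pics/s4.png',im)
browns('scene')"
```

```text
scene n 452 slope deg x,y [-2.5 -0.2] lowest [ 0.577 -0.251 -0.004] centroid [ 0.463 -0.321  0.006]
scene px [307. 159.] cen [431.  48.] size [155. 210.] short dir 0.0 z [ 5. 21. 47.] 565
scene px [179. 177.] cen [ 446. -321.] size [18. 54.] short dir 69.1 z [24. 27. 30.] 75
scene px [189. 199.] cen [ 533. -279.] size [20. 52.] short dir 78.9 z [25. 27. 30.] 87
scene px [327. 199.] cen [530. 123.] size [ 6. 58.] short dir 179.2 z [10. 23. 45.] 63
t 16.275 tcp [ 563.5 -337.3   55.5] tool y dir 72.9 w 0.564 gf 123.79446744918823
```

Request:
{"api": "carry_out", "payload": {"series": "0 0 0.01 0;0 0 0.02 0;0 0 0.025 0;0 0 0.025 0;0 0 0.015 0;0 0 0.005 0;0 0 0 0"}}

```text
time: 17.15
tool_pos: [0.564, -0.3377, 0.1564]
tcp_rot: [0.467, 3.106, -0.0]
wrist_force: [0.0, -0.8, -3.2]
width: 0.574
grip_force: 124.0
```

```bash
python3 -c "
from h import *
browns('scene','s5',zmax=.16)"
```

```text
scene px [309. 162.] cen [445.  48.] size [184. 210.] short dir 1.0 z [ 6. 35. 62.] 869
scene px [172. 154.] cen [ 446. -321.] size [19. 50.] short dir 67.1 z [125. 128. 131.] 68
scene px [173. 168.] cen [ 496. -306.] size [ 8. 21.] short dir 97.5 z [124. 128. 132.] 22
scene px [181. 178.] cen [ 534. -279.] size [20. 52.] short dir 78.2 z [125. 128. 130.] 101
scene px [395. 186.] cen [522. 324.] size [18. 40.] short dir 176.0 z [62. 86. 93.] 153
t 17.2 tcp [ 563.5 -337.4  155.6] tool y dir 72.9 w 0.564 gf 124.0190076828003
```

Still level. Carry it over.

Request:
{"api": "carry_out", "payload": {"series": "0.003 0.01 0 1.2;0.006 0.02 0 1.3;0.006 0.03 0 1.3;0.006 0.035 0 1.3;0.006 0.035 0 1.3;0.006 0.035 0 1.3;0.006 0.035 0 1.3;0.006 0.035 0 1.3;0.006 0.035 0 1.3;0.006 0.035 0 1.3;0.006 0.03 0 1.3;0.006 0.025 0 1.3;0.006 0.015 0 1.3;0.006 0.01 0 1;0 0 0 0;0 0 0 0"}}

```text
time: 19.2
tool_pos: [0.6449, 0.0466, 0.1562]
tcp_rot: [0.018, -3.141, 0.001]
wrist_force: [-0.1, 0.2, -2.0]
width: 0.571
grip_force: 124.2
```

```bash
python3 -c "
from h import *
browns('scene','s6',zmax=.16)"
```

```text
scene px [329. 171.] cen [443. 142.] size [ 32. 182.] short dir 95.0 z [ 6. 34. 62.] 264
scene px [279. 160.] cen [364. -14.] size [17. 29.] short dir 0.4 z [ 5.  7. 16.] 29
scene px [395. 186.] cen [522. 323.] size [18. 40.] short dir 178.1 z [62. 86. 92.] 154
scene px [300. 197.] cen [598.  48.] size [ 9. 19.] short dir 179.9 z [126. 128. 129.] 20
scene px [281. 204.] cen [620.  -1.] size [10. 16.] short dir 1.1 z [126. 128. 130.] 21
scene px [300. 212.] cen [654.  47.] size [ 5. 44.] short dir 0.7 z [120. 141. 158.] 142
t 19.25 tcp [644.8  46.5 156.2] tool y dir 90.6 w 0.57 gf 124.15894031524658
```

View pics/s6.png

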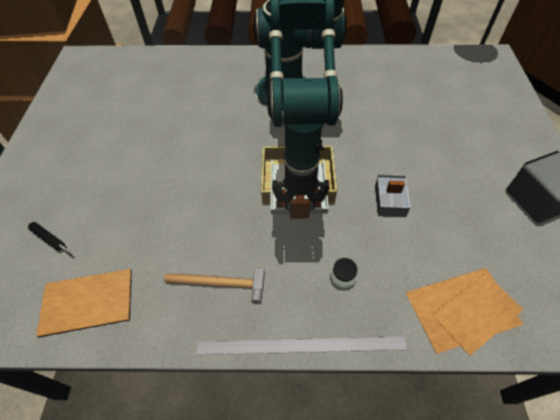

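Request:
{"api": "carry_out", "payload": {"series": "0 0 -0.01 0;0 0 -0.015 0;0 0 -0.008 0;0 0 -0.003 0;0 0 0 0;0 0 0 0"}}

```text
time: 20.0
tool_pos: [0.6455, 0.0474, 0.1209]
tcp_rot: [-0.019, 3.141, 0.0]
wrist_force: [-0.0, 1.0, -1.6]
width: 0.566
grip_force: 124.1
```

Request:
{"api": "carry_out", "payload": {"series": "0 0 0 0;0 0 0 0;0 0 0 0;0 0 0.005 0;0 0 0.005 0;0 0 0.005 0;0 0 0.005 0;0 0 0 0", "grip_force": 20}}

```text
time: 21.0
tool_pos: [0.6456, 0.0473, 0.1412]
tcp_rot: [-0.019, 3.14, 0.0]
wrist_force: [0.3, -1.0, -2.6]
width: 0.564
grip_force: 124.1
```

```bash
python3 -c "
from h import *
browns('scene','s7',zmax=.2); im,P,d=browns('top','t7',zmax=.2)
import cv2
a=cv2.imread('pics/s7.png')[110:250,220:380]
cv2.imwrite('pics/c7.png',cv2.hconcat([cv2.resize(a,(400,350)),cv2.resize(im[190:350,170:350],(394,350))]))"
```

```text
scene px [329. 171.] cen [443. 140.] size [ 31. 180.] short dir 92.6 z [ 6. 33. 62.] 269
scene px [278. 161.] cen [363. -19.] size [29. 54.] short dir 145.6 z [ 5.  7. 12.] 47
scene px [395. 186.] cen [522. 324.] size [18. 40.] short dir 5.7 z [62. 85. 93.] 153
scene px [300. 209.] cen [631.  48.] size [45. 67.] short dir 89.4 z [111. 149. 164.] 268
t 21.05 tcp [645.3  47.3 140.7] tool y dir 90.7 w 0.568 gf 124.12590980529785
top px [275. 208.] cen [601.   5.] size [12. 53.] short dir 89.0 z [109. 114. 116.] 114
top px [233. 209.] cen [599.  93.] size [22. 51.] short dir 94.7 z [110. 113. 117.] 253
top px [254. 210.] cen [596.  50.] size [21. 40.] short dir 89.2 z [111. 113. 116.] 204
top px [305. 293.] cen [442. -46.] size [ 22. 169.] short dir 91.1 z [ 6. 36. 65.] 241
top px [123. 251.] cen [519. 326.] size [15. 43.] short dir 178.9 z [71. 92. 95.] 185
t 21.1 tcp [645.   47.3 140.4] tool y dir 90.7 w 0.564 gf 124.13035869598389
```

View pics/c7.png

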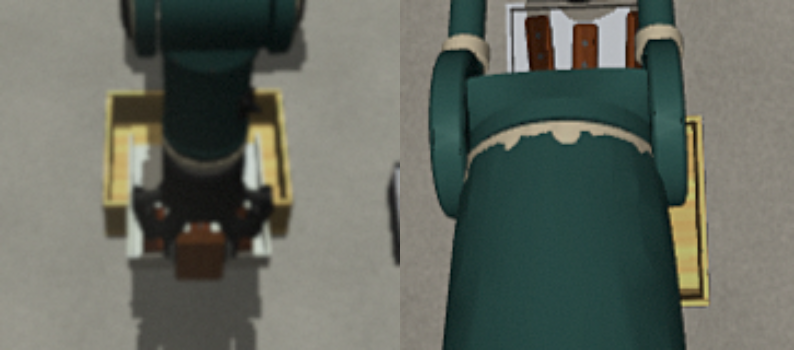

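Request:
{"api": "carry_out", "payload": {"series": "0 0 -0.01 0;0 0 -0.01 0;0 0 0 0;0 0 0 0"}}

```text
time: 21.6
tool_pos: [0.6449, 0.0473, 0.1199]
tcp_rot: [0.019, -3.141, -0.0]
wrist_force: [-0.8, 0.2, -2.1]
width: 0.564
grip_force: 124.1
```

Request:
{"api": "carry_out", "payload": {"series": "0 0 0 0;0 0 0 0;0 0 0 0;0 0 0 0;0 0 0 0", "jaw": -1, "grip_force": 20}}

```text
time: 22.22
tool_pos: [0.645, 0.0473, 0.1204]
tcp_rot: [-0.019, 3.141, -0.0]
wrist_force: [-0.3, 0.5, -2.9]
width: 0.576
grip_force: 124.1
```

```bash
python3 -c "
from h import *
im,P,d=browns('top','t8',zmax=.2)"
```

```text
top px [275. 207.] cen [604.   6.] size [ 9. 45.] short dir 85.1 z [90. 93. 96.] 87
top px [234. 209.] cen [602.  93.] size [22. 44.] short dir 96.3 z [90. 93. 96.] 208
top px [254. 211.] cen [598.  51.] size [21. 33.] short dir 89.0 z [90. 93. 96.] 158
top px [305. 294.] cen [441. -45.] size [ 25. 169.] short dir 91.8 z [ 6. 36. 65.] 252
top px [123. 252.] cen [519. 325.] size [15. 43.] short dir 178.7 z [71. 92. 95.] 187
t 22.275 tcp [645.   47.3 120.4] tool y dir 90.7 w 0.567 gf 124.11966562271118
```

Request:
{"api": "carry_out", "payload": {"series": "0 0 -0.005 0;0 0 0 0;0 0 0 0", "jaw": 0.12, "grip_force": 20}}

```text
time: 22.65
tool_pos: [0.6449, 0.0473, 0.1151]
tcp_rot: [0.019, -3.141, 0.0]
wrist_force: [-0.8, 0.4, -2.6]
width: 0.569
grip_force: 124.1
```

Request:
{"api": "carry_out", "payload": {"series": "0 0 0 0;0 0 0 0;0 0 0 0", "jaw": 0.15}}

```text
time: 23.02
tool_pos: [0.6451, 0.0473, 0.1154]
tcp_rot: [-0.019, 3.141, 0.0]
wrist_force: [-0.2, 0.2, -2.3]
width: 0.578
grip_force: 55.9
```

Request:
{"api": "carry_out", "payload": {"series": "0 0 0 0;0 0 0 0;0 0 0 0", "jaw": 0.16}}

```text
time: 23.4
tool_pos: [0.645, 0.0473, 0.1153]
tcp_rot: [0.019, -3.142, 0.0]
wrist_force: [-0.4, -0.2, -2.5]
width: 0.581
grip_force: 29.3
```

```bash
python3 -c "
from h import *
im,P,d=browns('top','t9',zmax=.2)"
```

```text
top px [234. 209.] cen [603.  93.] size [22. 41.] short dir 95.8 z [85. 89. 91.] 194
top px [275. 207.] cen [604.   6.] size [ 9. 43.] short dir 85.7 z [85. 88. 91.] 77
top px [254. 210.] cen [600.  50.] size [19. 32.] short dir 89.3 z [86. 89. 91.] 148
top px [305. 293.] cen [442. -53.] size [ 24. 170.] short dir 87.2 z [ 5. 37. 64.] 249
top px [123. 252.] cen [519. 325.] size [15. 43.] short dir 178.8 z [69. 92. 95.] 187
t 23.45 tcp [645.   47.3 115.3] tool y dir 90.7 w 0.584 gf 29.27236407995224
```

Request:
{"api": "carry_out", "payload": {"series": "0 0 0.004 0;0 0 0.004 0;0 0 0.004 0;0 0 0.004 0;0 0 0 0"}}

```text
time: 24.08
tool_pos: [0.6455, 0.0473, 0.132]
tcp_rot: [-0.019, 3.14, 0.0]
wrist_force: [-0.5, -0.6, -2.7]
width: 0.582
grip_force: 29.3
```

```bash
cat >> h.py <<'E'
def slope():
    im,P,d=browns('top',None,zmax=.25)
    b,r=im[...,0].astype(int),im[...,2].astype(int)
    m=(P[...,0]>.56)&(P[...,0]<.64)&(P[...,1]>-.03)&(P[...,1]<.12)&(r>b*1.8)&(r<175)&(P[...,2]>.05)&(P[...,2]<.25)
    p=P[m]
    if len(p)>20:
        for _ in range(4):
            c=np.polyfit(p[:,0],p[:,2],1); e=p[:,2]-np.polyval(c,p[:,0]); p=p[abs(e)<.004]
        print("slope deg",np.degrees(np.arctan(c[0])),len(p))
    return im,P,d
E
python3 -c "
from h import *
slope()"
```

```text
top px [275. 208.] cen [602.   6.] size [12. 48.] short dir 90.6 z [101. 105. 108.] 101
top px [234. 209.] cen [601.  93.] size [22. 48.] short dir 95.6 z [102. 105. 108.] 226
top px [254. 210.] cen [597.  51.] size [21. 40.] short dir 89.4 z [101. 105. 108.] 188
top px [305. 293.] cen [442. -46.] size [ 24. 170.] short dir 91.7 z [ 6. 38. 64.] 244
top px [123. 252.] cen [519. 325.] size [15. 43.] short dir 178.8 z [69. 92. 95.] 187
t 24.125 tcp [645.2  47.3 131.7] tool y dir 90.7 w 0.58 gf 29.25469547510147
slope deg 1.8661335082411628 437
```

Request:
{"api": "carry_out", "payload": {"series": "0 0 0 0;0 0 0 0;0 0 0 0", "jaw": 0.165}}

```text
time: 24.5
tool_pos: [0.6449, 0.0473, 0.1311]
tcp_rot: [0.019, -3.141, 0.0]
wrist_force: [0.4, 0.2, -3.2]
width: 0.584
grip_force: 16.1
```

```bash
python3 -c "
from h import *
slope()"
```

```text
top px [275. 207.] cen [602.   6.] size [12. 49.] short dir 91.4 z [100. 104. 107.] 98
top px [234. 209.] cen [601.  93.] size [22. 48.] short dir 95.5 z [101. 105. 107.] 222
top px [254. 211.] cen [596.  51.] size [21. 38.] short dir 89.3 z [101. 104. 107.] 185
top px [305. 293.] cen [442. -54.] size [ 24. 170.] short dir 86.5 z [ 6. 37. 64.] 246
top px [123. 252.] cen [519. 325.] size [15. 43.] short dir 178.8 z [72. 92. 95.] 185
t 24.55 tcp [644.9  47.3 131.2] tool y dir 90.7 w 0.582 gf 16.134807765483856
slope deg 6.307758846909208 286
```

Request:
{"api": "carry_out", "payload": {"series": "0 0 0.004 0;0 0 0.004 0;0 0 0.004 0;0 0 0.004 0;0 0 0 0;0 0 0 0"}}

```text
time: 25.3
tool_pos: [0.645, 0.0473, 0.1473]
tcp_rot: [0.019, -3.141, -0.0]
wrist_force: [0.1, -0.0, -3.2]
width: 0.582
grip_force: 15.9
```

```bash
python3 -c "
from h import *
slope()"
```

```text
top px [275. 208.] cen [598.   6.] size [14. 53.] short dir 93.2 z [116. 120. 123.] 118
top px [233. 209.] cen [597.  92.] size [23. 53.] short dir 94.5 z [117. 120. 123.] 268
top px [254. 211.] cen [595.  50.] size [21. 44.] short dir 89.3 z [117. 120. 123.] 221
top px [305. 293.] cen [442. -46.] size [ 23. 170.] short dir 91.8 z [ 6. 36. 64.] 237
top px [123. 252.] cen [519. 326.] size [15. 43.] short dir 178.8 z [72. 92. 95.] 186
t 25.35 tcp [644.9  47.3 147.2] tool y dir 90.7 w 0.585 gf 15.95100313425064
slope deg 4.147665073222325 389
```

Request:
{"api": "carry_out", "payload": {"series": "0 0 0 0;0 0 0 0;0 0 0 0", "jaw": 0.168}}

```text
time: 25.72
tool_pos: [0.6448, 0.0473, 0.1472]
tcp_rot: [0.019, -3.141, 0.0]
wrist_force: [-1.1, 0.1, -2.0]
width: 0.581
grip_force: 7.4
```

```bash
python3 -c "
from h import *
slope()"
```

```text
top px [275. 203.] cen [609.   6.] size [10. 57.] short dir 88.9 z [102. 110. 116.] 135
top px [233. 205.] cen [609.  93.] size [22. 59.] short dir 96.3 z [101. 109. 115.] 282
top px [254. 208.] cen [601.  51.] size [21. 51.] short dir 88.7 z [100. 107. 113.] 264
top px [305. 293.] cen [442. -46.] size [ 24. 170.] short dir 91.7 z [ 6. 36. 64.] 241
top px [123. 252.] cen [519. 326.] size [15. 44.] short dir 178.8 z [70. 92. 95.] 186
t 25.775 tcp [644.8  47.3 147.2] tool y dir 90.7 w 0.58 gf 7.447090074419975
slope deg 15.91922882986729 577
```

Request:
{"api": "carry_out", "payload": {"series": "0 0 0.003 0;0 0 0.003 0;0 0 0.003 0;0 0 0.003 0;0 0 0.003 0;0 0 0.003 0;0 0 0.003 0;0 0 0.003 0;0 0 0.003 0;0 0 0.003 0;0 0 0.003 0;0 0 0 0;0 0 0 0;0 0 0 0"}}

```text
time: 27.52
tool_pos: [0.645, 0.0473, 0.1803]
tcp_rot: [0.019, -3.141, -0.0]
wrist_force: [0.6, 0.2, -0.7]
width: 0.579
grip_force: 7.2
```

```bash
python3 -c "
from h import *
im,P,d=slope(); 
browns('scene','s9',zmax=.25)
a=cv2.imread('pics/s9.png')[110:250,220:380]
cv2.imwrite('pics/c9.png',cv2.hconcat([cv2.resize(a,(400,350)),cv2.resize(im[170:350,170:350],(350,350))]))"
```

```text
top px [305. 293.] cen [442. -49.] size [ 23. 170.] short dir 89.8 z [ 6. 38. 65.] 239
top px [123. 251.] cen [519. 325.] size [15. 43.] short dir 178.6 z [71. 92. 95.] 185
t 27.575 tcp [645.   47.3 180.3] tool y dir 90.7 w 0.581 gf 7.1677375584840775
scene px [329. 170.] cen [506. 134.] size [ 41. 306.] short dir 87.1 z [ 5. 35. 64.] 293
scene px [278. 164.] cen [389. -27.] size [61. 66.] short dir 89.9 z [ 4.  7. 17.] 102
scene px [395. 186.] cen [523. 324.] size [18. 40.] short dir 3.1 z [61. 86. 93.] 152
scene px [300. 205.] cen [656.  47.] size [41. 49.] short dir 178.7 z [147. 179. 201.] 482
t 27.625 tcp [645.   47.3 180.3] tool y dir 90.7 w 0.586 gf 7.165958806872368
```

View pics/c9.png

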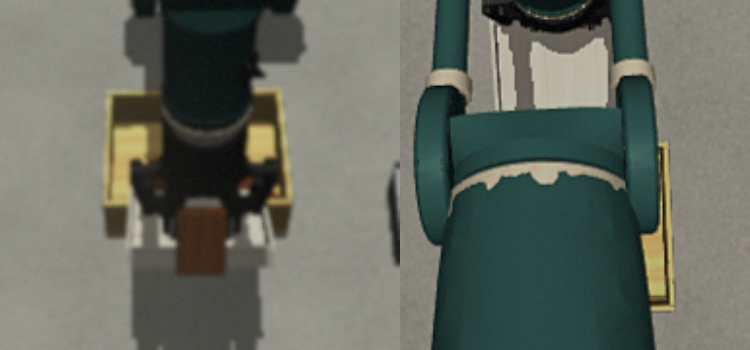

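Request:
{"api": "carry_out", "payload": {"series": "0 0 0.004 0;0 0 0.004 0;0 0 0.004 0;0 0 0.004 0;0 0 0.004 0;0 0 0 0;0 0 0 0;0 0 0 0;0 0 0 0"}}

```text
time: 28.75
tool_pos: [0.6449, 0.0473, 0.2001]
tcp_rot: [0.019, -3.141, -0.0]
wrist_force: [-0.5, 0.2, -2.0]
width: 0.582
grip_force: 7.1
```

```bash
python3 -c "
from h import *
for c in ('scene','top'):
    im,P,d=browns(c,zmax=.25)
    hsv=cv2.cvtColor(im,cv2.COLOR_BGR2HSV)
    m=(hsv[...,1]<30)&(P[...,2]>.03)&(P[...,2]<.25)&(P[...,0]>.4)&(P[...,0]<.7)&(abs(P[...,1]-.048)<.085)
    p=P[m]
    h=np.histogram2d(p[:,0],p[:,2],bins=[np.arange(.4,.7,.02),np.arange(.02,.24,.02)])[0].astype(int);print(h)
"
```

```text
scene px [329. 169.] cen [442. 137.] size [ 30. 181.] short dir 91.0 z [ 6. 35. 63.] 269
scene px [276. 160.] cen [385. -27.] size [55. 66.] short dir 5.2 z [ 4.  7. 62.] 78
scene px [395. 186.] cen [522. 324.] size [17. 39.] short dir 177.5 z [62. 85. 92.] 154
scene px [300. 201.] cen [656.  46.] size [42. 48.] short dir 179.7 z [166. 197. 221.] 508
t 28.8 tcp [644.9  47.3 200.1] tool y dir 90.7 w 0.587 gf 7.063590511679649
[[  0   0   0   0   0   0   0   0   0   0]
 [  0   0   0   0   0   0   0   0   0   0]
 [  0   0   0   0   0   0   0   0   0   0]
 [  0   0   0   0   0   0   0   0   0   0]
 [  0   0   0   0   0   0   0   0   0   0]
 [  0   0   0   0   0   0   0   0   0   0]
 [  0   0   0  18   3   0   0   0   0   0]
 [  0   0   0   5   9   0   0   0   0   0]
 [  0   0   0   0  56   0   0   0   0   0]
 [  0   0   0   0  44  27   3   0   0   0]
 [  0   0   0   0   0  90   7   0   0   0]
 [  0   0   0   0   0  27   9   1   0   0]
 [  0   0   0   0   0   0  13 129  11  39]
 [  0   0   0   0   0   0  75   5   0   1]]
top px [305. 297.] cen [442. -46.] size [ 23. 170.] short dir 91.8 z [ 7. 43. 64.] 208
top px [123. 252.] cen [519. 326.] size [15. 43.] short dir 179.1 z [71. 92. 95.] 187
t 28.85 tcp [645.   47.3 200.2] tool y dir 90.7 w 0.583 gf 7.065208330750465
[[  0   0   0   0   0   0   0   0   0   0]
 [  0   0   0   0   0   0   0   0   0   0]
 [  0   0   0   0   0   0   0   0   0   0]
 [  0   0   0   0   0   0   0   0   0   0]
 [  0   0   0   0   0   0   0   0   0   0]
 [  0   0   0   0   0   0   0   0   0   0]
 [  0   0   0   0   0   0   0   0   0   0]
 [  0   0   0   0   0   3   0   0   0   0]
 [  0   0   0   0 302  21   0   0   0   0]
 [  0   0   0   0 103 148  12   0   0   0]
 [  0   0   0   0   0 182   5   0   0   0]
 [  0   0   0   0   0  62  52   0   1  12]
 [  0   0   0   0   0   0  34   3   0   0]
 [  0   0   0   0   0   0   0   0   0   0]]
```

Request:
{"api": "carry_out", "payload": {"series": "0 0 -0.005 0;0 0 -0.005 0;0 0 -0.005 0;0 0 -0.005 0;0 0 -0.005 0;0 0 -0.005 0;0 0 -0.005 0;0 0 -0.005 0;0 0 -0.005 0;0 0 -0.005 0;0 0 -0.005 0;0 0 -0.005 0;0 0 -0.005 0;0 0 -0.005 0;0 0 -0.005 0;0 0 -0.004 0;0 0 0 0;0 0 0 0"}}

```text
time: 31.1
tool_pos: [0.6446, 0.0473, 0.1209]
tcp_rot: [0.019, -3.141, 0.0]
wrist_force: [0.2, -0.1, -2.2]
width: 0.583
grip_force: 7.3
```

```bash
python3 -c "
from h import *
browns('scene',zmax=.25)
for c in ('top',):
    im,P,d=browns(c,'t10',zmax=.25)
    hsv=cv2.cvtColor(im,cv2.COLOR_BGR2HSV)
    m=(hsv[...,1]<30)&(P[...,2]>.03)&(P[...,2]<.25)&(P[...,0]>.4)&(P[...,0]<.7)&(abs(P[...,1]-.048)<.085)
    p=P[m]
    h=np.histogram2d(p[:,0],p[:,2],bins=[np.arange(.4,.7,.02),np.arange(.02,.24,.02)])[0].astype(int);print(h)
"
```

```text
scene px [329. 171.] cen [495. 136.] size [ 37. 284.] short dir 88.6 z [ 5. 33. 62.] 295
scene px [277. 163.] cen [384. -28.] size [58. 61.] short dir 176.5 z [ 4.  7. 62.] 97
scene px [395. 186.] cen [521. 324.] size [18. 41.] short dir 179.4 z [61. 85. 93.] 155
scene px [300. 215.] cen [650.  46.] size [20. 50.] short dir 9.8 z [ 86. 126. 143.] 257
t 31.15 tcp [644.7  47.3 121. ] tool y dir 90.7 w 0.589 gf 7.297984287142754
top px [305. 292.] cen [442. -46.] size [ 24. 170.] short dir 91.7 z [ 6. 37. 65.] 242
top px [123. 252.] cen [519. 325.] size [15. 44.] short dir 178.7 z [71. 92. 95.] 185
t 31.2 tcp [644.8  47.3 121.1] tool y dir 90.7 w 0.584 gf 7.299647927284241
[[  0   0   0   0   0   0   0   0   0   0]
 [  0   0   0   0   0   0   0   0   0   0]
 [  0   0   0   0   0   0   0   0   0   0]
 [  0   0   0   0   0   0   0   0   0   0]
 [  0   0   0   0   0   0   0   0   0   0]
 [  0   0   0   0   0   0   0   0   0   0]
 [  0   0   0   0   0   0   0   0   0   0]
 [  0   0   0   0   0   0   0   0   0   0]
 [  0   0   0   0   0   0   0   0   0   0]
 [  0   0 384  30   0   0   0   0   0   0]
 [  0   0 447  28   0   0   0   0   0   0]
 [  0   0 233  51   5   7   9  21   9  22]
 [  0   0   0   0   0   0   0  14   1 105]
 [  0   0   0   0   0   0   0   0   0   0]]
```

Request:
{"api": "carry_out", "payload": {"series": "0 0 -0.003 0;0 0 0 0;0 0 0 0;0 0 0 0;0 0 0.01 0;0 0 0.02 0;0 0 0.02 0;0 0 0.01 0;0 0 0 0", "jaw": -1, "grip_force": 120}}

```text
time: 32.33
tool_pos: [0.646, 0.0473, 0.1802]
tcp_rot: [-0.019, 3.138, 0.0]
wrist_force: [0.7, 0.3, -2.1]
width: 0.568
grip_force: 123.7
```

Request:
{"api": "carry_out", "payload": {"series": "-0.003 -0.01 0 -1.2;-0.006 -0.02 0 -1.3;-0.006 -0.03 0 -1.3;-0.006 -0.035 0 -1.3;-0.006 -0.035 0 -1.3;-0.006 -0.035 0 -1.3;-0.006 -0.035 0 -1.3;-0.006 -0.035 0 -1.3;-0.006 -0.035 0 -1.3;-0.006 -0.035 0 -1.3;-0.006 -0.03 0 -1.3;-0.006 -0.025 0 -1.3;-0.006 -0.015 0 -1.3;-0.006 -0.01 0 -1;0 0 0 0;0 0 0 0"}}

```text
time: 34.33
tool_pos: [0.5641, -0.337, 0.1783]
tcp_rot: [-0.467, -3.107, -0.001]
wrist_force: [-0.2, -0.2, -2.2]
width: 0.567
grip_force: 123.8
```

```bash
python3 -c "
from h import *
im,P,d=browns('scene','s11',zmax=.25)
im,P,d=browns('top','t11',zmax=.25)
a=cv2.imread('pics/s11.png')[110:250,120:420]
cv2.imwrite('pics/c11.png',cv2.hconcat([cv2.resize(a,(450,210)),cv2.resize(im[210:350,170:350],(270,210))]))
"
```

```text
scene px [311. 166.] cen [444.  48.] size [181. 210.] short dir 0.4 z [ 6. 29. 62.] 1003
scene px [148. 170.] cen [ 568. -339.] size [15. 52.] short dir 144.7 z [196. 198. 201.] 49
scene px [286. 183.] cen [457.  15.] size [59. 85.] short dir 91.0 z [ 6. 22. 26.] 228
scene px [304. 183.] cen [476.  68.] size [35. 99.] short dir 94.0 z [ 6. 40. 44.] 147
scene px [395. 186.] cen [521. 324.] size [18. 41.] short dir 178.0 z [62. 84. 94.] 153
t 34.375 tcp [ 564.3 -336.9  178.4] tool y dir 72.9 w 0.563 gf 123.7920355796814
top px [457. 222.] cen [ 555. -327.] size [ 9. 51.] short dir 167.5 z [166. 190. 236.] 104
top px [256. 283.] cen [441.  48.] size [178. 218.] short dir 0.5 z [ 5.  9. 63.] 6036
top px [123. 252.] cen [519. 325.] size [15. 44.] short dir 178.9 z [70. 92. 96.] 187
top px [229. 315.] cen [378. 106.] size [13. 84.] short dir 179.2 z [ 5.  6. 10.] 120
t 34.425 tcp [ 564.4 -336.8  178.4] tool y dir 73.0 w 0.565 gf 123.79210710525513
```

View pics/c11.png

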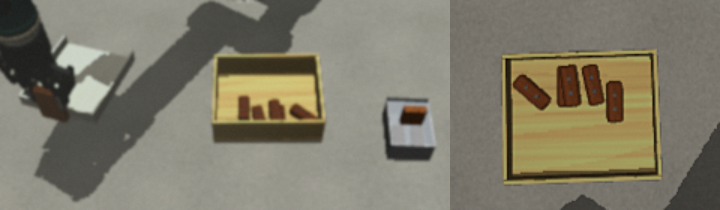

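Request:
{"api": "carry_out", "payload": {"series": "-0.001 0 -0.02 0;0 0 -0.03 0;0 0 -0.03 0;0 0 -0.02 0;0 0 -0.01 0;0 0 0 0;0 0 0 0"}}

```text
time: 35.3
tool_pos: [0.564, -0.3383, 0.0696]
tcp_rot: [0.467, 3.105, -0.002]
wrist_force: [0.1, -0.6, -1.8]
width: 0.567
grip_force: 123.7
```

```bash
python3 -c "
from h import *
im,P,d=trayplane('scene',.37,.56,-.42,-.2)
hsv=cv2.cvtColor(im,cv2.COLOR_BGR2HSV)
m=(hsv[...,1]<30)&(hsv[...,2]>130)&(P[...,2]>.008)&(P[...,2]<.06)&(P[...,0]>.35)&(P[...,0]<.57)&(P[...,1]<-.2)&(P[...,1]>-.43)
p=P[m]; x=(p[:,0]-.474)*.956-(p[:,1]+.31)*.292
for a in np.arange(-.1,.1,.02):
    q=p[(x>=a)&(x<a+.02)]
    print(round(a,2),len(q),np.round(np.percentile(q[:,2],[10,50,90])*1000) if len(q) else '')
browns('scene')
"
```

```text
scene n 568 slope deg x,y [ 5.4 -8.8] lowest [ 0.373 -0.252 -0.005] centroid [ 0.46  -0.309  0.014]
-0.1 4 [ 9. 10. 10.]
-0.08 129 [10. 13. 15.]
-0.06 119 [11. 14. 17.]
-0.04 106 [12. 15. 17.]
-0.02 56 [13. 16. 19.]
0.0 23 [15. 17. 19.]
0.02 92 [16. 18. 20.]
0.04 101 [17. 19. 22.]
0.06 61 [18. 20. 23.]
0.08 13 [39. 40. 43.]
scene px [311. 164.] cen [427.  48.] size [146. 209.] short dir 0.9 z [ 5. 22. 47.] 671
scene px [286. 183.] cen [457.  15.] size [59. 83.] short dir 91.0 z [ 6. 22. 25.] 228
scene px [304. 183.] cen [469.  67.] size [37. 85.] short dir 89.1 z [ 5. 40. 44.] 153
scene px [330. 198.] cen [529. 142.] size [ 6. 17.] short dir 1.2 z [12. 30. 48.] 25
t 35.4 tcp [ 564.  -338.3   69.9] tool y dir 72.9 w 0.567 gf 123.72523784637451
```

Request:
{"api": "carry_out", "payload": {"series": "0 0 -0.004 0;0 0 -0.004 0;0 0 0 0;0 0 0 0"}}

```text
time: 35.9
tool_pos: [0.5629, -0.3376, 0.0602]
tcp_rot: [-0.467, -3.106, -0.0]
wrist_force: [-0.4, 1.1, -0.3]
width: 0.564
grip_force: 123.8
```

Request:
{"api": "carry_out", "payload": {"series": "0 0 0 0;0 0 0 0;0 0 0 0;0 0 -0.004 0;0 0 -0.004 0;0 0 -0.002 0;0 0 0 0", "jaw": 0.167}}

```text
time: 36.78
tool_pos: [0.5631, -0.3377, 0.051]
tcp_rot: [-0.467, -3.106, -0.0]
wrist_force: [-1.4, 1.5, 4.9]
width: 0.59
grip_force: 10.1
```

Request:
{"api": "carry_out", "payload": {"series": "0 0 0 0;0 0 0 0;0 0 0 0;0 0 0.02 0;0 0 0.05 0;0 0 0.05 0;0 0.05 0.02 0;-0.02 0.06 0 0;-0.02 0.06 0 0;0 0 0 0", "jaw": 1}}

```text
time: 38.02
tool_pos: [0.5221, -0.1656, 0.1915]
tcp_rot: [0.461, 3.107, 0.001]
wrist_force: [0.1, -0.3, 0.2]
width: 0.997
grip_force: 0.0
```

```bash
python3 -c "
from h import *
im,P,d=look('top');cv2.imwrite('pics/t12.png',im); Z=P[...,2]
im2,P2,d2=browns('scene','s12')
Z=P2[...,2];m=(Z>.066)&(Z<.08)&(P2[...,1]<-.28)&(P2[...,0]>.5)&(P2[...,0]<.62); q=P2[m]
print(cv2.minAreaRect((q[:,:2]*1000).astype(np.float32)),len(q))
cv2.imwrite('pics/c12.png',cv2.hconcat([im[150:350,200:480],im2[100:300,120:420]]))"
```

```text
scene px [308. 164.] cen [432.  48.] size [157. 209.] short dir 0.6 z [ 5. 22. 47.] 737
scene px [293. 183.] cen [462.  33.] size [ 82. 109.] short dir 168.1 z [ 5. 23. 42.] 397
scene px [323. 198.] cen [531. 114.] size [ 7. 74.] short dir 1.1 z [10. 24. 48.] 78
t 38.125 tcp [ 524.1 -168.9  192. ] tool y dir 73.0 w 0.999 gf 0.0
((564.9635620117188, -336.5400085449219), (51.03725814819336, 16.833232879638672), 68.24944305419922) 89
```

View pics/c12.png

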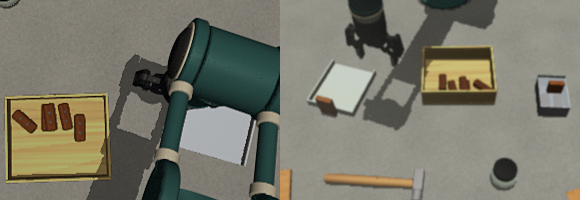

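Request:
{"api": "carry_out", "payload": {"series": "0 0.03 0 1.5;0 0.05 0 1.5;0 0.05 0 1.5;0 0.05 0 1.5;0 0.05 0 1.5;0 0.05 0 1.5;0 0.05 0 1.5;0 0.05 0 1.5;0 0.05 0 1.5;0 0.04 0 1.5;0 0.02 0 0;0 0 0 0;0 0 0 0;0 0 0 0"}}

```text
time: 39.88
tool_pos: [0.5238, 0.3194, 0.1903]
tcp_rot: [-0.061, -3.141, 0.001]
wrist_force: [-0.4, -0.5, -0.9]
width: 1.0
grip_force: 0.0
```

```bash
python3 -c "
from h import *
st=bot.read_state();print(np.round(st['q'],2),st['tool_pos'])
im,P,d=look('scene'); Z=P[...,2]
for a,b,n in ((.086,.1,'post'),(.04,.053,'top')):
    m=(Z>a)&(Z<b)&(P[...,1]>.25)&(P[...,1]<.4)&(P[...,0]>.45)&(P[...,0]<.59); q=P[m]
    print(n,cv2.minAreaRect((q[:,:2]*1000).astype(np.float32)),len(q))"
```

```text
[ 0.51  0.19  1.8  -0.    1.15 -1.02] [0.5237902  0.3193839  0.19034985]
post ((522.0332641601562, 325.19842529296875), (42.54917907714844, 18.63310432434082), 87.02813720703125) 79
top ((519.388427734375, 326.34417724609375), (84.63409423828125, 118.8913345336914), 86.91783905029297) 774
```

Request:
{"api": "carry_out", "payload": {"series": "-0.005 0.0065 -0.03 -0.8;0 0 -0.04 0;0 0 -0.03 0;0 0 -0.015 0;0 0 -0.006 0;0 0 0 0;0 0 0 0"}}

```text
time: 40.8
tool_pos: [0.5196, 0.3279, 0.0708]
tcp_rot: [0.08, 3.138, 0.002]
wrist_force: [-0.5, 0.5, 0.2]
width: 1.0
grip_force: 0.0
```

Request:
{"api": "carry_out", "payload": {"series": "0 0 0 0;0 0 0 0;0 0 0 0;0 0 0 0;0 0 0 0;0 0 0 0;0 0 0.01 0;0 0 0.02 0;0 0 0.03 0;0 0 0.03 0;0 0 0.02 0;0 0 0.01 0;0 0 0 0", "jaw": -1, "grip_force": 60}}

```text
time: 42.42
tool_pos: [0.5187, 0.3275, 0.1898]
tcp_rot: [0.08, 3.14, 0.001]
wrist_force: [0.7, 0.2, -2.5]
width: 0.507
grip_force: 61.5
```

Request:
{"api": "carry_out", "payload": {"series": "-0.004 -0.008 0 -5;-0.0066 -0.0168 0 -9;-0.0066 -0.0168 0 -9;-0.0066 -0.0168 0 -9;-0.0066 -0.0168 0 -9;-0.0066 -0.0168 0 -9;-0.0066 -0.0168 0 -9;-0.0066 -0.0168 0 -9;-0.0066 -0.0168 0 -9;-0.0066 -0.0168 0 -9;-0.0066 -0.0168 0 -9;-0.0066 -0.0168 0 -9;-0.0066 -0.0168 0 -9;-0.0066 -0.0168 0 -9;-0.0066 -0.0168 0 -9;-0.0066 -0.0168 0 -9;-0.0066 -0.0168 0 -9;-0.0066 -0.0168 0 -9;-0.0066 -0.0168 0 -9;-0.0052 -0.0168 0 -9.3"}}

```text
time: 44.92
tool_pos: [0.3891, -0.0003, 0.1878]
tcp_rot: [-3.141, -0.013, 0.004]
wrist_force: [0.3, 0.5, -3.3]
width: 0.504
grip_force: 61.6
```

Request:
{"api": "carry_out", "payload": {"series": "0 0 0 0;0 0 0 0;0 0 0 0"}}

```text
time: 45.3
tool_pos: [0.3905, 0.0007, 0.189]
tcp_rot: [-3.141, -0.025, 0.001]
wrist_force: [0.5, 0.5, -2.0]
width: 0.505
grip_force: 61.9
```

```bash
python3 -c "
from h import *
im,P,d=browns('scene','s13',zmax=.25)
print(np.round(bot.read_state()['q'],2))
cv2.imwrite('pics/c13.png',cv2.resize(im[80:260,200:440],(640,480)))"
```

```text
scene px [282. 124.] cen [396.   0.] size [18. 39.] short dir 179.3 z [180. 202. 212.] 171
scene px [302. 173.] cen [444.  48.] size [184. 209.] short dir 0.8 z [ 5. 19. 60.] 1821
scene px [163. 199.] cen [ 566. -336.] size [15. 45.] short dir 162.1 z [69. 71. 74.] 65
t 45.35 tcp [390.5   0.7 189.1] tool y dir 90.9 w 0.507 gf 61.86519742012024
[-0.06 -0.26  2.23  0.    1.17  1.49]
```

View pics/c13.png

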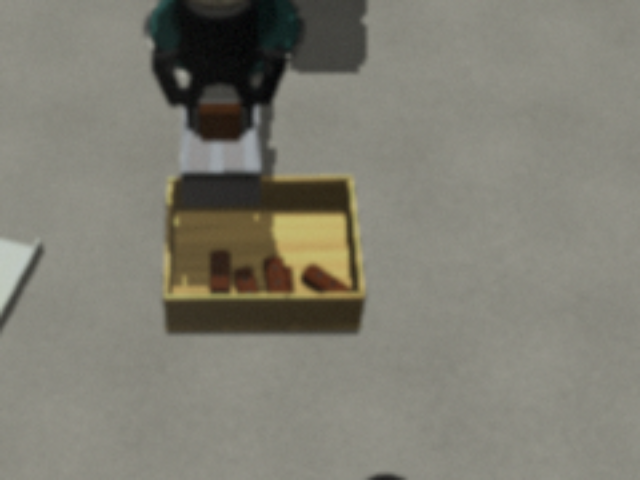

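Request:
{"api": "carry_out", "payload": {"series": "0 0 -0.01 0;0 0 -0.02 0;0 0 -0.015 0;0 0 -0.006 0;0 0 0 0;0 0 0 0", "jaw": 0.018}}

```text
time: 46.1
tool_pos: [0.3911, 0.0001, 0.1389]
tcp_rot: [3.141, 0.022, 0.002]
wrist_force: [0.2, 0.4, -2.2]
width: 0.51
grip_force: 32.4
```

Request:
{"api": "carry_out", "payload": {"series": "0.003 0 -0.002 0;0.003 0 -0.002 0;0.003 0 -0.002 0;0.003 0 -0.002 0;0.003 0 -0.0025 0;0.003 0 -0.0025 0;0.003 0 -0.0025 0;0.003 0 -0.003 0;0 0 0 0;0 0 0 0"}}

```text
time: 47.35
tool_pos: [0.4161, 0.0003, 0.1206]
tcp_rot: [-3.141, -0.021, -0.006]
wrist_force: [2.9, 1.0, 3.8]
width: 0.51
grip_force: 33.4
```

```bash
cat >> h.py <<'E'
def tin(name):
    im,P,d=browns('scene',name,zmax=.2)
    b,r=im[...,0].astype(int),im[...,2].astype(int)
    m=(P[...,0]>.33)&(P[...,0]<.5)&(abs(P[...,1])<.05)&(r<b*1.3)&(P[...,2]>.03)&(P[...,2]<.13)
    p=P[m]; print(np.histogram2d(p[:,0],p[:,2],bins=[np.arange(.36,.52,.01),np.arange(.03,.14,.01)])[0].astype(int))
    cv2.imwrite(f'pics/{name}c.png',cv2.resize(im[100:220,230:390],(400,300)))
E
python3 -c "
from h import *
tin('s14')"
```

```text
scene px [282. 147.] cen [424.  -0.] size [13. 41.] short dir 176.5 z [117. 139. 143.] 95
scene px [309. 174.] cen [443.  48.] size [182. 213.] short dir 179.6 z [ 5. 24. 61.] 1274
scene px [163. 199.] cen [ 566. -338.] size [14. 44.] short dir 159.7 z [67. 71. 73.] 64
t 47.4 tcp [4.161e+02 3.000e-01 1.206e+02] tool y dir 90.8 w 0.508 gf 33.347302079200745
[[ 1  0  1  0  0  0  0 10 20  0  0]
 [ 0  0  0  0  0  0  0 28  9  0  0]
 [ 0  0  0  0  0  0  0  7  1  0  0]
 [ 0  0  0  0  0  0  0 11  0  0  0]
 [ 0  0  0  0  0  0  5  8  0  0  0]
 [ 0  0  0  0  0  0 40  8  0  0  0]
 [ 0  0  0  0  0  0 86 12 14 19  0]
 [ 0  0  0  0  0  5 83  0  3  1  0]
 [ 0  0  0  0  0 27 55  0  0  0  0]
 [ 0  0  0  0  0 69 21  0  0  0  0]
 [ 0 24 51 49 54 66 14  0  0  0  0]
 [ 0  0  0  0  1  8  4  0  0  0  0]
 [ 0  0  0  0  0  0  0  0  0  0  0]
 [ 0  0  0  0  0  0  0  0  0  0  0]
 [ 0  0  0  0  0  0  0  0  0  0  0]
 [ 0  0  0  0  0  0  0  0  0  0  0]]
```

Request:
{"api": "carry_out", "payload": {"series": "0.002 0 -0.0025 0;0.002 0 -0.0025 0;0.002 0 -0.0025 0;0.002 0 -0.003 0;0.0015 0 -0.003 0;0.0015 0 -0.003 0;0 0 0 0;0 0 0 0;0 0 0 0"}}

```text
time: 48.52
tool_pos: [0.4312, 0.0001, 0.1077]
tcp_rot: [3.141, 0.022, 0.019]
wrist_force: [4.2, 2.7, 17.1]
width: 0.508
grip_force: 34.4
```

```bash
python3 -c "
from h import *
tin('s15')"
```

```text
scene px [319. 169.] cen [443. 100.] size [106. 182.] short dir 90.9 z [ 5. 27. 63.] 806
scene px [282. 153.] cen [440.  -0.] size [13. 41.] short dir 2.9 z [110. 128. 132.] 81
scene px [292. 184.] cen [467.  15.] size [120. 141.] short dir 175.2 z [ 5. 22. 44.] 356
scene px [163. 199.] cen [ 567. -336.] size [14. 46.] short dir 158.1 z [69. 72. 74.] 65
t 48.575 tcp [4.313e+02 2.000e-01 1.077e+02] tool y dir 90.8 w 0.511 gf 34.37632441520691
[[ 0  1  0  0  0  0  0  0  0  0  0]
 [ 0  0  0  0  0  0  0 12  6  0  0]
 [ 0  0  0  0  0  0  2 24  0  0  0]
 [ 0  0  0  0  0  0 22 21  0  0  0]
 [ 0  0  0  0  0  0  8  2  0  0  0]
 [ 0  0  0  0  0  5  9  0  0  0  0]
 [ 0  0  0  0  1 23  2  0  0  0  0]
 [ 0  0  0  0 12 81 22  7  4 10  0]
 [ 0  0  0  0 62 34  1 20 16 15  0]
 [ 0  0  0  1 87  4  0  0  0  0  0]
 [26  3  0 27 67  0  0  0  0  0  0]
 [ 8 34 38 51 39  0  0  0  0  0  0]
 [ 0  0  0  0  3  0  0  0  0  0  0]
 [ 0  0  0  0  0  0  0  0  0  0  0]
 [ 0  0  0  0  0  0  0  0  0  0  0]
 [ 0  0  0  0  0  0  0  0  0  0  0]]
```

View pics/s15c.png

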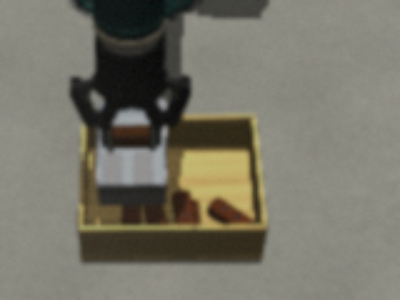

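Request:
{"api": "carry_out", "payload": {"series": "0 0 0 0;0 0 0 0;0 0 0.01 0;0 0 0.015 0;0 0 0.015 0;0 0 0.01 0;0 0 0 0;0 0 0 0", "jaw": -1, "grip_force": 100}}

```text
time: 49.58
tool_pos: [0.4251, 0.0002, 0.153]
tcp_rot: [-3.142, -0.022, 0.001]
wrist_force: [-0.3, -0.3, -2.9]
width: 0.501
grip_force: 101.6
```

```bash
python3 -c "
from h import *
tin('s16')"
```

```text
scene px [283. 141.] cen [435.   0.] size [12. 40.] short dir 3.3 z [152. 172. 176.] 81
scene px [309. 174.] cen [442.  49.] size [181. 212.] short dir 178.9 z [ 5. 23. 62.] 1236
scene px [163. 199.] cen [ 566. -336.] size [13. 47.] short dir 159.8 z [68. 71. 74.] 65
t 49.625 tcp [4.250e+02 2.000e-01 1.528e+02] tool y dir 90.8 w 0.503 gf 101.5640115737915
[[  1   0   1   0   0   0   0   0   0   0   0]
 [  0   0   0   0   0   0   0   0   0   0   0]
 [  0   0   0   0   0   0   0   0   0   0   0]
 [  0   0   0   0   0   0   0   0   0   0   0]
 [  0   0   0   0   0   0   0   0   0   0   0]
 [  0   0   0   0   0   0   0   0   0   4   0]
 [  0   0   0   0   0   0   0   0   0  57   0]
 [  0   0   0   0   0   0   0   0   1 102   0]
 [  0   0   0   0   0   0   0   0  45  59   0]
 [  0   0   0   0   0   0   0   0  94   9   0]
 [  0   0   0   0   0   0   1  15  75   0   0]
 [  0   0   0   0  11  53  87  69  31   0   0]
 [  0   0   0   0  48  29   1   0   0   0   0]
 [  0   0   0   0   0   0   0   0   0   0   0]
 [  0   0   0   0   0   0   0   0   0   0   0]
 [  0   0   0   0   0   0   0   0   0   0   0]]
```

View pics/s16c.png

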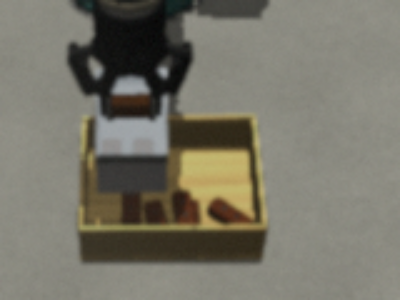

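Request:
{"api": "carry_out", "payload": {"series": "-0.008 0 0 0;-0.008 0 -0.01 0;-0.005 0 -0.01 0;0 0 -0.005 0;0 0 0 0;0 0 0 0", "jaw": 0.021}}

```text
time: 50.38
tool_pos: [0.4049, 0.0002, 0.1285]
tcp_rot: [-3.141, -0.022, -0.001]
wrist_force: [-0.0, -0.1, -3.0]
width: 0.509
grip_force: 24.9
```

Request:
{"api": "carry_out", "payload": {"series": "0 0 -0.003 0;0 0 -0.003 0;0.0015 0 -0.0015 0;0.0015 0 -0.0015 0;0.0015 0 -0.0015 0;0.0015 0 -0.0015 0;0.0015 0 -0.0015 0;0.0015 0 -0.0015 0;0 0 0 0;0 0 0 0"}}

```text
time: 51.62
tool_pos: [0.4144, 0.0001, 0.114]
tcp_rot: [3.141, 0.022, 0.003]
wrist_force: [1.5, 0.1, 2.2]
width: 0.509
grip_force: 25.4
```

```bash
python3 -c "
from h import *
tin('s17')"
```

```text
scene px [282. 148.] cen [426.  -1.] size [13. 41.] short dir 176.2 z [117. 132. 137.] 79
scene px [312. 174.] cen [445.  48.] size [183. 209.] short dir 1.2 z [ 5. 25. 63.] 1167
scene px [266. 169.] cen [404. -53.] size [ 7. 50.] short dir 91.2 z [ 4.  7. 15.] 24
scene px [163. 199.] cen [ 566. -337.] size [15. 46.] short dir 166.1 z [69. 71. 73.] 64
t 51.675 tcp [4.144e+02 1.000e-01 1.140e+02] tool y dir 90.8 w 0.515 gf 25.37983775138855
[[ 0  1  0  0  0  0  0  6 17  0  0]
 [ 0  0  0  0  0  0  0 34  6  0  0]
 [ 0  0  0  0  0  0  2 28  0  0  0]
 [ 0  0  0  0  0  0  8  3  0  0  0]
 [ 0  0  0  0  0  0 14  1  0  0  0]
 [ 0  0  0  0  0 41 52 16  0  0  0]
 [ 0  0  0  0  0 86 10 13 25 20  0]
 [ 0  0  0  0 19 69  0  0  0  0  0]
 [ 0  0  0  0 87 14  0  0  0  0  0]
 [ 0  0  0 14 75  4  0  0  0  0  0]
 [ 0 18 76 69 27  0  0  0  0  0  0]
 [42 66 11  1  0  0  0  0  0  0  0]
 [ 0  0  0  0  0  0  0  0  0  0  0]
 [ 0  0  0  0  0  0  0  0  0  0  0]
 [ 0  0  0  0  0  0  0  0  0  0  0]
 [ 0  0  0  0  0  0  0  0  0  0  0]]
```

Request:
{"api": "carry_out", "payload": {"series": "0.0015 0 -0.002 0;0.0015 0 -0.002 0;0.0015 0 -0.002 0;0.0015 0 -0.002 0;0.0015 0 -0.002 0;0.001 0 -0.002 0;0 0 0 0;0 0 0 0"}}

```text
time: 52.68
tool_pos: [0.4264, 0.0002, 0.1066]
tcp_rot: [3.141, 0.021, 0.013]
wrist_force: [-5.0, 0.4, 29.5]
width: 0.514
grip_force: 28.6
```

```bash
python3 -c "
from h import *
tin('s18')"
```

```text
scene px [316. 172.] cen [444.  83.] size [139. 182.] short dir 90.7 z [ 5. 28. 62.] 1010
scene px [282. 152.] cen [437.  -0.] size [14. 41.] short dir 1.0 z [122. 128. 132.] 71
scene px [163. 199.] cen [ 566. -337.] size [13. 45.] short dir 162.6 z [69. 71. 74.] 63
t 52.725 tcp [4.264e+02 2.000e-01 1.066e+02] tool y dir 90.8 w 0.516 gf 28.555169105529785
[[ 1  0  0  0  0  0  0  0  2  1  0]
 [ 0  0  0  0  0  0  0  1 18  3  0]
 [ 0  0  0  0  0  0  0 20 13  0  0]
 [ 0  0  0  0  0  0  2 38  0  0  0]
 [ 0  0  0  0  0  0 10  2  0  0  0]
 [ 0  0  0  0  0 16  9  0  0  0  0]
 [ 0  0  0  0  6 77 14  0  0  1  0]
 [ 0  0  0  0 80 36  4 19 27 21  0]
 [ 0  0  0 37 71  0  0  3  7  0  0]
 [ 0  0  1 75  6  0  0  0  0  0  0]
 [ 0 23 84 60  1  0  0  0  0  0  0]
 [72 68  8  0  0  0  0  0  0  0  0]
 [20  0  0  0  0  0  0  0  0  0  0]
 [ 0  0  0  0  0  0  0  0  0  0  0]
 [ 0  0  0  0  0  0  0  0  0  0  0]
 [ 0  0  0  0  0  0  0  0  0  0  0]]
```

View pics/s18c.png

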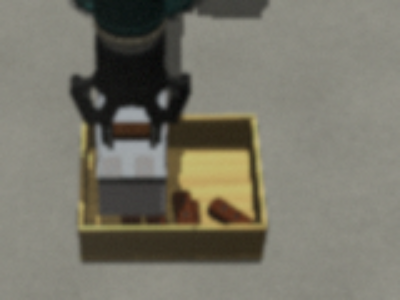

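Request:
{"api": "carry_out", "payload": {"series": "0 0 0 0;0 0 0 0;0 0 0.01 0;0 0 0.015 0;0 0 0.015 0;0 0 0.01 0;0 0 0 0;0 0 0 0;0 0 0 0;0 0 0 0", "jaw": -1, "grip_force": 100}}

```text
time: 53.98
tool_pos: [0.4216, 0.0002, 0.1508]
tcp_rot: [-3.141, -0.022, 0.002]
wrist_force: [0.4, 0.1, -3.7]
width: 0.506
grip_force: 101.6
```

```bash
python3 -c "
from h import *
tin('s19')"
```

```text
scene px [282. 140.] cen [433.   0.] size [12. 39.] short dir 0.3 z [168. 172. 176.] 72
scene px [308. 174.] cen [443.  52.] size [182. 201.] short dir 0.7 z [ 5. 24. 62.] 1320
scene px [267. 186.] cen [489. -47.] size [19. 55.] short dir 82.5 z [ 4.  7. 62.] 30
scene px [163. 199.] cen [ 566. -337.] size [13. 47.] short dir 158.9 z [68. 71. 74.] 64
t 54.025 tcp [4.217e+02 2.000e-01 1.509e+02] tool y dir 90.8 w 0.503 gf 101.60698413848877
[[ 0  1  2  1  0  0  0  0  0  0  0]
 [ 0  0  0  0  0  0  0  0  0  0  0]
 [ 0  0  0  0  0  0  0  0  0  0  0]
 [ 0  0  0  0  0  0  0  0  0  0  0]
 [ 0  0  0  0  0  0  0  0  0  0  0]
 [ 0  0  0  0  0  0  0  0  0 32  0]
 [ 0  0  0  0  0  0  0  0  6 89  0]
 [ 0  0  0  0  0  0  0  0 79 33  0]
 [ 0  0  0  0  0  0  0 30 85  0  0]
 [ 0  0  0 15 36 48 65 73 28  0  0]
 [ 0  0  0 12 28 13  4  0  3  0  0]
 [ 0  0  0  0  0  0  0  0  0  0  0]
 [ 0  0  0  0  0  0  0  0  0  0  0]
 [ 0  0  0  0  0  0  0  0  0  0  0]
 [ 0  0  0  0  0  0  0  0  0  0  0]
 [ 0  0  0  0  0  0  0  0  0  0  0]]
```

View pics/s19c.png

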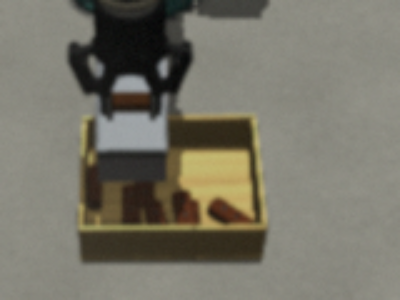

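```bash
python3 - <<'E'
from h import *
for c in ('scene','top'):
    im,P,d=look(c)
    print(c,[(round(r['score'],2),np.round(r['rect']).astype(int).tolist()) for r in spot_in(c,'T1') if r['score']>.25])
    b,g,r=[im[...,i].astype(int) for i in range(3)]
    m=((r>g*1.5)&(r<150)&(P[...,0]>.352)&(P[...,0]<.528)&(P[...,1]>-.06)&(P[...,1]<.156)&(P[...,2]>.016)&(P[...,2]<.062)&(d>0)).astype(np.uint8)
    k,l,s,cc=cv2.connectedComponentsWithStats(m)
    for i in range(1,k):
        if s[i,4]>12:
            q=P[l==i]; rr=cv2.minAreaRect((q[:,:2]*1000).astype(np.float32))
            print(np.round(cc[i]),np.round(rr[0]),np.round(sorted(rr[1])),np.round(np.percentile(q[:,2],[5,50,95])*1000),s[i,4])
# tin top brightness rows/cols, now vs when toggles inside
for n in ('s16','s18','s19'):
    im=cv2.imread(f'pics/{n}.png'); print(n); print(im[148:168:2,266:300:3].mean(-1).astype(int))
E
```

```text
scene [(0.6, [281, 183, 8, 18]), (0.5, [322, 185, 16, 14]), (0.4, [305, 182, 10, 13])]
[304. 183.] [482.  66.] [25. 45.] [22. 40. 43.] 74
[293. 185.] [475.  33.] [15. 29.] [20. 24. 29.] 17
[320. 185.] [479. 118.] [21. 52.] [20. 23. 26.] 75
top [(0.77, [226, 273, 24, 24]), (0.67, [249, 265, 9, 23])]
[269. 266.] [489.  18.] [48. 57.] [21. 25. 44.] 318
[248. 263.] [489.  67.] [29. 46.] [23. 42. 45.] 226
[224. 271.] [476. 121.] [22. 58.] [21. 24. 28.] 251
s16
[[ 58 146 146 139 158 154 160 159 122 162 126  49]
 [ 47 143 163 163 161 164 164 163 163 164 134  42]
 [ 45 150 161 162 163 163 165 164 165 165 134  40]
 [ 45 152 164 162 163 164 160 161 161 165 138  41]
 [ 49 154 145 145 154 163 147 144 149 165 143  35]
 [ 52 150 144 141 152 163 146 145 148 163 146  46]
 [ 86 149 141 141 150 160 144 142 145 161 146  76]
 [128  92  76  75  78  84  76  77  75  84  75  81]
 [124  44  37  40  40  39  38  38  37  37  49  85]
 [119  59  54  55  55  56  54  54  53  54  63  83]]
s18
[[ 26  32  21  84 130 128 129 129  50  16  32  17]
 [ 36 106  26  42  51  42  45  48  36  22 103  36]
 [ 44 133  36  40  48  
[... 200 characters left out ...]
63 163 164 164 159 163 101  76]
 [124 131 158 154 157 164 158 150 154 161 102  82]
 [125 130 144 146 150 163 146 145 144 162 103  83]
 [117 142 144 143 150 161 149 146 144 162 104  82]]
s19
[[ 64 142 147 146 162 163 163 163 136 162 112  50]
 [ 45 137 162 161 161 161 161 161 165 162 108  43]
 [ 44 138 162 161 162 163 161 162 160 162 109  37]
 [ 43 136 164 161 160 164 162 164 163 165 113  39]
 [ 45 134 161 162 161 163 162 163 161 165 121  38]
 [ 50 146 161 158 159 159 157 160 158 161 126  48]
 [ 85  95  95  81  79  81  84  82  83  82  84  74]
 [124  44  36  36  36  35  35  32  32  33  51  83]
 [123  52  46  45  47  45  46  46  45  43  62  83]
 [ 65  46  50  47  47  46  43  43  47  44  64  87]]
```

Request:
{"api": "carry_out", "payload": {"series": "0 0 0.015 0;0.01 0 0.015 0;0.02 0 0 0;0.025 0 0 0;0.025 0 0 0;0.02 0 0 0;0.009 0 0 0;0 0 0 0;0 0 0 0"}}

```text
time: 55.35
tool_pos: [0.5304, 0.0002, 0.1814]
tcp_rot: [-3.141, -0.022, 0.001]
wrist_force: [-0.0, 0.5, -3.8]
width: 0.499
grip_force: 101.7
```

Request:
{"api": "carry_out", "payload": {"series": "0 0 0 0;0 0 0 0;0 0 -0.015 0;0 0 -0.012 0;0 0 -0.007 0;0 0 0 0;0 0 0 0", "jaw": 0.021}}

```text
time: 56.22
tool_pos: [0.5312, 0.0002, 0.1474]
tcp_rot: [-3.141, -0.022, -0.0]
wrist_force: [0.5, -0.2, -3.8]
width: 0.507
grip_force: 26.2
```

Request:
{"api": "carry_out", "payload": {"series": "-0.003 0 0 0;-0.003 0 0 0;-0.003 0 0 0;-0.003 0 0 0;-0.003 0 0 0;-0.003 0 -0.001 0;-0.003 0 -0.001 0;-0.003 0 -0.001 0;-0.003 0 -0.001 0;-0.003 0 -0.001 0;-0.003 0 -0.001 0;-0.003 0 -0.001 0;-0.003 0 -0.001 0;-0.003 0 -0.001 0;-0.003 0 -0.001 0;-0.002 0 -0.001 0;0 0 0 0;0 0 0 0"}}

```text
time: 58.48
tool_pos: [0.4841, 0.0002, 0.1364]
tcp_rot: [-3.142, -0.022, -0.0]
wrist_force: [-0.4, -0.4, -3.2]
width: 0.513
grip_force: 26.2
```

```bash
cat >> h.py <<'E'
def tin2(x0,x1,y0,y1,z0,z1,ax=0):
    im,P,d=look('scene'); st=bot.read_state()
    b,r=im[...,0].astype(int),im[...,2].astype(int)
    m=(P[...,0]>x0)&(P[...,0]<x1)&(P[...,1]>y0)&(P[...,1]<y1)&(r<b*1.3)&(im.mean(-1)>130)&(P[...,2]>z0)&(P[...,2]<z1)
    p=P[m]
    for a in np.arange(x0,x1,.01):
        q=p[(p[:,0]>=a)&(p[:,0]<a+.01)]
        if len(q)>4: print(round(a,3),len(q),np.round(np.median(q[:,2])*1000))
    print(np.round(st['tool_pos'],4),st['grip_force'],np.round(st['wrist_force'],1))
E
python3 -c "
from h import *
tin2(.4,.58,-.045,.045,.06,.16)"
```

```text
0.43 14 144.0
0.44 27 136.0
0.45 31 133.0
0.47 28 116.0
0.48 91 112.0
0.49 125 106.0
0.5 112 100.0
0.51 6 99.0
[4.842e-01 2.000e-04 1.364e-01] 26.184237599372864 [-0.5  0.1 -2.9]
```

Request:
{"api": "carry_out", "payload": {"series": "0 0 0.015 0;0.01 0 0.015 0;0.02 0 0 0;0.012 0 0 0;0 0 -0.012 0;0 0 -0.01 0;0 0 -0.004 0;0 0 -0.003 0;0 0 -0.003 0;0 0 0 0"}}

```text
time: 59.78
tool_pos: [0.5321, 0.0, 0.14]
tcp_rot: [3.141, 0.022, 0.023]
wrist_force: [4.2, 1.0, 17.2]
width: 0.509
grip_force: 27.8
```

```bash
python3 -c "
from h import *
tin2(.46,.6,-.045,.045,.06,.16)"
```

```text
0.48 12 146.0
0.49 38 138.0
0.5 19 135.0
0.52 26 120.0
0.53 109 116.0
0.54 120 111.0
0.55 130 105.0
0.56 32 102.0
[0.5321 0.     0.14  ] 27.806310653686523 [ 2.9  0.7 16.9]
```

Request:
{"api": "carry_out", "payload": {"series": "-0.003 0 -0.0005 0;-0.003 0 -0.0005 0;-0.003 0 -0.0005 0;-0.003 0 -0.001 0;-0.003 0 -0.001 0;-0.003 0 -0.001 0;-0.003 0 -0.001 0;-0.003 0 -0.001 0;0 0 0 0;0 0 0 0"}}

```text
time: 61.08
tool_pos: [0.5042, -0.0003, 0.1314]
tcp_rot: [3.141, 0.022, 0.009]
wrist_force: [-3.5, -1.4, 17.2]
width: 0.515
grip_force: 28.5
```

```bash
python3 -c "
from h import *
tin2(.44,.6,-.045,.045,.06,.16)"
```

```text
0.46 7 126.0
0.5 28 116.0
0.51 97 115.0
0.52 82 113.0
0.53 88 111.0
0.54 83 110.0
[ 5.042e-01 -3.000e-04  1.313e-01] 28.482255935668945 [-3.4 -1.  17.3]
```

Request:
{"api": "carry_out", "payload": {"series": "-0.003 0 -0.0015 0;-0.003 0 -0.0015 0;-0.003 0 -0.0015 0;-0.002 0 -0.001 0;0 0 0 0;0 0 0 0"}}

```text
time: 61.88
tool_pos: [0.4915, -0.0005, 0.124]
tcp_rot: [3.14, 0.022, 0.003]
wrist_force: [-2.7, -1.5, 11.3]
width: 0.513
grip_force: 27.6
```

```bash
python3 -c "
from h import *
tin2(.42,.58,-.045,.045,.06,.16)"
```

```text
0.49 29 111.0
0.5 73 111.0
0.51 80 112.0
0.52 77 112.0
0.53 78 111.0
[ 0.4915 -0.0005  0.124 ] 27.593220545968506 [-3.7 -2.5 10.2]
```

Request:
{"api": "carry_out", "payload": {"series": "0 0 0 0;0 0 0 0;0 0 0.01 0;0 0 0.02 0;0 0 0.03 0;0 0 0.01 0;0 0 0 0;0 0 0 0", "jaw": -1, "grip_force": 60}}

```text
time: 62.92
tool_pos: [0.4898, 0.0003, 0.1908]
tcp_rot: [-3.141, -0.022, 0.004]
wrist_force: [-0.1, 0.5, -3.6]
width: 0.508
grip_force: 61.4
```

Request:
{"api": "carry_out", "payload": {"series": "0.0014 0.008 0 5;0.0014 0.0168 0 9;0.0014 0.0168 0 9;0.0014 0.0168 0 9;0.0014 0.0168 0 9;0.0014 0.0168 0 9;0.0014 0.0168 0 9;0.0014 0.0168 0 9;0.0014 0.0168 0 9;0.0014 0.0168 0 9;0.0014 0.0168 0 9;0.0014 0.0168 0 9;0.0014 0.0168 0 9;0.0014 0.0168 0 9;0.0014 0.0168 0 9;0.0014 0.0168 0 9;0.0014 0.0168 0 9;0.0014 0.0168 0 9;0.0014 0.0168 0 9;0.0014 0.0168 0 9.3"}}

```text
time: 65.42
tool_pos: [0.5181, 0.3274, 0.1901]
tcp_rot: [-0.071, -3.138, 0.003]
wrist_force: [-0.3, -0.6, -3.1]
width: 0.507
grip_force: 61.4
```

Request:
{"api": "carry_out", "payload": {"series": "0 0 0 0;0 0 0 0;0 0 0 0"}}

```text
time: 65.8
tool_pos: [0.5188, 0.3266, 0.1918]
tcp_rot: [-0.083, -3.14, 0.001]
wrist_force: [0.6, 0.1, -2.8]
width: 0.506
grip_force: 61.6
```

```bash
python3 -c "
from h import *
tin2(.44,.6,.27,.38,.09,.2)
im,P,d=look('top');cv2.imwrite('pics/t20.png',im)
b,g,r=[im[...,i].astype(int) for i in range(3)]
m=((r>g*1.5)&(r<150)&(P[...,0]>.3)&(P[...,0]<.72)&(abs(P[...,1])<.45)&(P[...,2]>.008)&(P[...,2]<.07)&(d>0)).astype(np.uint8)
k,l,s,cc=cv2.connectedComponentsWithStats(m)
for i in range(1,k):
    if s[i,4]>25:
        q=P[l==i]; rr=cv2.minAreaRect((q[:,:2]*1000).astype(np.float32))
        print(np.round(cc[i]),np.round(rr[0]),np.round(sorted(rr[1])),np.round(np.percentile(q[:,2],[5,50,95])*1000),s[i,4])
print([(round(r['score'],2),np.round(r['rect']).astype(int).tolist()) for r in spot_in('top','T1') if r['score']>.25])
st=bot.read_state();R=cv2.Rodrigues(st['tcp_rot'])[0];print(np.degrees(np.arctan2(R[1,1],R[0,1])))
"
```

```text
0.48 5 179.0
0.49 14 179.0
0.5 10 179.0
0.51 13 178.0
0.52 29 178.0
0.53 97 179.0
0.54 94 179.0
0.55 96 179.0
0.56 96 179.0
0.57 77 179.0
[0.5189 0.3267 0.1921] 61.61124229431152 [ 0.4  0.  -1.9]
[428. 227.] [ 558. -329.] [13. 44.] [20. 51. 69.] 106
[250. 279.] [454.  66.] [ 32. 119.] [22. 27. 44.] 602
[265. 266.] [485.  32.] [22. 57.] [21. 24. 27.] 244
[224. 271.] [476. 121.] [23. 57.] [20. 24. 28.] 257
[279. 277.] [461.   1.] [22. 57.] [21. 24. 27.] 252
[301. 290.] [432. -46.] [18. 56.] [25. 30. 34.] 218
[(0.71, [226, 273, 24, 23]), (0.6, [249, 269, 9, 32]), (0.55, [280, 277, 11, 30])]
87.02026042431106
```

Request:
{"api": "carry_out", "payload": {"series": "0 0 -0.02 0;0 0 -0.035 0;0 0 -0.035 0;0 0 -0.025 0;0 0 -0.008 0;0 0 -0.004 0;0 0 -0.002 0;0 0 -0.001 0;0 0 0 0;0 0 0 0"}}

```text
time: 67.2
tool_pos: [0.5193, 0.3276, 0.0629]
tcp_rot: [0.08, 3.14, 0.001]
wrist_force: [-0.1, -0.2, -2.9]
width: 0.508
grip_force: 61.6
```

```bash
python3 -c "
from h import *
tin2(.44,.6,.27,.38,.03,.09)"
```

```text
0.47 12 50.0
0.5 7 50.0
0.51 8 51.0
0.52 23 49.0
0.53 74 50.0
0.54 84 50.0
0.55 81 50.0
0.56 82 50.0
0.57 52 51.0
[0.5192 0.3275 0.0627] 61.604790687561035 [-0.8  0.5 -2.5]
```

Tin about 2 mm above the bench; lower the rest, release and retreat.

Request:
{"api": "carry_out", "payload": {"series": "0 0 -0.001 0;0 0 -0.001 0;0 0 -0.0005 0;0 0 0 0;0 0 0 0"}}

```text
time: 67.88
tool_pos: [0.5191, 0.3274, 0.0603]
tcp_rot: [0.08, 3.14, 0.0]
wrist_force: [-1.3, -1.7, 2.5]
width: 0.508
grip_force: 62.2
```

Request:
{"api": "carry_out", "payload": {"series": "0 0 0 0;0 0 0 0;0 0 0 0;0 0 0 0;0 0 0.02 0;0 0 0.05 0;0 0 0.05 0;0 0 0.05 0;-0.05 0.03 0.02 0;-0.05 0.03 0 0;-0.05 0.03 0 0;0 0.05 0 0;0 0.05 0 0;0 0 0 0;0 0 0 0", "jaw": 1}}

```text
time: 69.75
tool_pos: [0.3689, 0.5171, 0.2506]
tcp_rot: [0.079, 3.14, -0.0]
wrist_force: [-0.7, -0.3, -0.1]
width: 1.003
grip_force: 0.0
```

```bash
python3 -c "
from h import *
tin2(.44,.6,.27,.38,.03,.09)
im,P,d=look('top');cv2.imwrite('pics/t21.png',im); Z=P[...,2]
def R(m,n):
    q=P[m&(d>0)]; print(n,cv2.minAreaRect((q[:,:2]*1000).astype(np.float32)),len(q))
T=(P[...,1]>.25)&(P[...,1]<.42)&(P[...,0]>.42)&(P[...,0]<.6)
R(T&(Z>.086)&(Z<.1),'tinpost');R(T&(Z>.04)&(Z<.055),'tintop')
U=(P[...,1]<-.2)&(P[...,0]>.3)&(P[...,0]<.62)
R(U&(Z>.068)&(Z<.08),'traypost');R(U&(Z>.022)&(Z<.034),'traywall')
J=(P[...,1]>.1)&(P[...,1]<.22)&(P[...,0]>.7)&(P[...,0]<.82);R(J&(Z>.02)&(Z<.07),'jar')
b,g,r=[im[...,i].astype(int) for i in range(3)]
m=((r>g*1.5)&(r<150)&(P[...,0]>.3)&(P[...,0]<.72)&(abs(P[...,1])<.45)&(Z>.008)&(Z<.07)&(d>0)).astype(np.uint8)
k,l,s,cc=cv2.connectedComponentsWithStats(m)
for i in range(1,k):
    if s[i,4]>25:
        q=P[l==i]; rr=cv2.minAreaRect((q[:,:2]*1000).astype(np.float32))
        print(np.round(rr[0]),np.round(sorted(rr[1])),np.round(np.percentile(q[:,2],[5,50,95])*1000),s[i,4])
print(im[235:280:5,108:152:4].mean(-1).astype(int)); print(cv2.imread('pics/top0.png')[235:280:5,108:152:4].mean(-1).astype(int))
print([(round(r['score'],2),np.round(r['rect']).astype(int).tolist()) for r in spot_in('top','flap') if r['score']>.25])
"
```

```text
0.47 53 47.0
0.48 37 47.0
0.49 31 47.0
0.5 27 47.0
0.51 33 48.0
0.52 41 47.0
0.53 74 47.0
0.54 78 47.0
0.55 88 47.0
0.56 86 47.0
0.57 66 47.0
[0.3691 0.5166 0.2505] 0.0 [-0.6 -0.4 -0.1]
tinpost ((522.838623046875, 327.23687744140625), (42.85012435913086, 14.678926467895508), 88.75763702392578) 170
tintop ((520.42138671875, 328.0420227050781), (85.5143051147461, 115.62845611572266), 86.78999328613281) 1926
traypost ((562.1113891601562, -336.1710205078125), (50.23942184448242, 16.419490814208984), 73.8293228149414) 172
traywall ((479.8934326171875, -311.27490234375), (151.57130432128906, 182.6698455810547), 72.63309478759766) 458
jar ((766.6190185546875, 161.69927978515625), (65.3972396850586, 65.60200500488281), 73.00627899169922) 824
[ 557. -328.] [13. 44.] [21. 52. 69.] 107
[454.  66.] [ 32. 119.] [21. 27. 45.] 601
[485.  32.] [22. 57.] [21. 24. 27.] 244
[476. 121.] [23. 57.] [20. 24. 27.] 257
[461.   1.] [22. 56.] [21. 25. 28.] 253
[432. -46.] [19. 56.] [26. 30. 33.] 220
[[125 115 117 129 131 130 130 131 129 131  13]
 [145 117 117 129 131 129 132 131 129 130  19]
 [153  79 117 118 118 119 132 133 131 132  19]
 [151  75  69  67  79  70  13  70 131 134  24]
 [130 118 135 138 138 139 141 135 131 135  22]
 [110 114 130 131 129 129 131 131 130 136  28]
 [112 115 129 131 129 128 130 130 128 144  25]
 [115 115 128 129 128 127 131 131 130 146  29]
 [ 44  41  66  59  87  85 120 118 119 106  25]]
[[112 114 117 110 114 111 129 112 115 112  49]
 [115 115 115 114 115 111 130 113 115 113  15]
 [127 117 121 115 116 111 130 116 114 111  15]
 [131  69  69  75  71  71   8  16 113 111  20]
 [144  77  58  49  46  46   5  49 114 113  26]
 [138 116 130 113 112 123 130 117 117 129  25]
 [121 115 130 129 128 128 130 126 130 142  25]
 [112 116 130 128 128 130 128 129 128 146  28]
 [118 119 130 135 129 131 130 131 130 150  29]]
[(0.61, [124, 278, 37, 9])]
```

```bash
python3 -c "
from workcell import bot
print(bot.finish_job())"
```

```text
the job is handed in; nothing more can be done
None
```

The job is handed in: my last camera measurements put all seven toggles in the bin (one counted from its stacked height rather than seen on its own). The empty tray and tin stand within a few millimetres of where they started, the jar is unmoved, and the arm went nowhere near the hammer, though I did not re-measure it.

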